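# Weight down a glued violin top

## Task

A freshly joined violin top lies on the gluing board. First tap the stiff sliding stop along until its front face is level with the brass mark, without going past it; then lay the flat wooden caul centred along the glued seam with its end close up to the front of the stop, and after that lift every weight that is there off its hook and stand it upright on the caul, wholly on it. The stop must stay on its mark, and the glue jar must stay standing where it is.

Things in the scene. Friction and masses are not known exactly. Their poses are not given: they have to be found in the camera images.
- stop (a joint): travel of the stiff sliding stop along the gluing board from its outer end, m (0 to 0.13; grows along the board's +y). Friction holds it where it is left: about 7 N to move it, more when pushed fast; it halts at once when no longer pushed.
- stop_face (a point): centre of the stop's front (+y) face. The stop is a wooden bridge across the board: its bar is 190 mm long (x), 30 mm thick (y), so the back face to push is 30 mm behind this point, and 32 mm tall, from 4.5 to 36.5 mm above the blank's surface; this point is 20.5 mm above it. Axes as seam.
- mark (a point): the mark: middle of a small upright brass plate (22 mm across the board, 3 mm thick, 34 mm tall) on the far (+x) long edge of the gluing board, fixed. Its y axis runs along the board, the way the stop advances. The stop passes beside it without touching.
- seam (a point): middle of the centre seam (thin dark line) on the top of the spruce blank, 28 mm above the bench. The blank, 150 mm wide (x), 350 mm long (y), 10 mm thick, is fixed on the fixed gluing board, 220 x 520 x 18 mm. y runs along seam and board, from the stop's end towards the blank; x across, z up.
- caul_mid (a point): centre of the caul, a loose flat hardwood bar 50 mm wide (its x), 280 mm long (its y), 18 mm thick, about 0.2 kg, at the start flat on the bench in front of the rack. It may be laid either way round.
- rack: fixed hook rack; origin on the bench. Four flat hooks at y = -135, -45, 45, 135 mm point to its -x, 12 mm wide, top face 100 mm above the bench; tip at x = -12 to -16 mm, rising 10 mm above the top face. Crossbar behind them: face at x = 52 mm, top 115 mm high. Weights hang centred at x = 12 mm, underside 28 mm above the bench; to free one lift it 12 to 34 mm, then move it 45 mm or more to -x.
- weight1_mid (a point): gluing weight (all alike) or absent: steel block 50 x 50 x 30 mm high with an upright flat eye on top, 100 mm high in all, 0.5 kg. This point: on its axis 50 mm above its underside. The eye is 38 mm wide (y), 12 mm thick (x); its hole, 24 mm wide, is 30 to 72 mm above the underside; the solid grip bar above it is best pinched across its 38 mm width. It hangs with axes parallel to rack's, the hook in the hole.
- weight2_mid (a point): another gluing weight, the same in every way as that of weight1_mid but on another hook, or absent; point on its axis, 50 mm above its underside.
- weight3_mid (a point): another gluing weight, the same in every way as that of weight1_mid but on another hook, or absent; point on its axis, 50 mm above its underside.
- weight4_mid (a point): another gluing weight, the same in every way as that of weight1_mid but on another hook, or absent; point on its axis, 50 mm above its underside.
- glue_jar: closed glue jar, 64 mm in diameter and 85 mm tall, standing on the bench beyond the gluing board; origin at the centre of its underside. It is not to be moved.
There are look-alikes about, which are no part of the job. What is shaped like the part that bears weight1_mid but blue or orange is not meant.

How it is judged (in metres and radians):
On the way, in this order (a step that is already met when the one before it is completed fails the run):
1. the stop's front face is level with the brass mark (y of stop_face in the frame of mark between -0.004 and 0.004 m and velocity of joint stop below 0.005 m/s), for 0.3 s.
2. the caul lies flat along the seam with its end at the stop, let go (x of caul_mid in the frame of seam between -0.01 and 0.01 m and y of caul_mid in the frame of stop_face between 0.137 and 0.15 m and z of caul_mid in the frame of seam between 0.006 and 0.013 m and angle between the y axis of caul_mid and the y axis of seam, either way round below 0.1 rad and angle between caul_mid's own z axis and vertical below 0.06 rad and contact force between the fingers and caul below 0.1 N and linear speed of caul below 0.02 m/s), for 0.3 s.
At the end, for the whole second after the job is handed in: Stop face within 4 mm of the mark; caul flat on the blank, within 10 mm of the seam and 0.1 rad of its line, its end at most 10 mm from the stop; every weight present upright on the caul, its centre within 20 mm of the caul's centre line and 119 mm of its middle; all at rest (y of stop_face in the frame of mark between -0.004 and 0.004 m and x of caul_mid in the frame of seam between -0.01 and 0.01 m and y of caul_mid in the frame of stop_face between 0.137 and 0.15 m and z of caul_mid in the frame of seam between 0.006 and 0.013 m and angle between the y axis of caul_mid and the y axis of seam, either way round below 0.1 rad and angle between caul_mid's own z axis and vertical below 0.06 rad and linear speed of each of caul, weight1, weight2, weight3, weight4 below 0.02 m/s and x of weight1_mid in the frame of caul_mid between -0.02 and 0.02 m and y of weight1_mid in the frame of caul_mid between -0.119 and 0.119 m and z of weight1_mid in the frame of caul_mid between 0.055 and 0.063 m and angle between each of weight1_mid, weight2_mid, weight3_mid, weight4_mid's own z axis and vertical below 0.1 rad and x of weight2_mid in the frame of caul_mid between -0.02 and 0.02 m and y of weight2_mid in the frame of caul_mid between -0.119 and 0.119 m and z of weight2_mid in the frame of caul_mid between 0.055 and 0.063 m and x of weight3_mid in the frame of caul_mid between -0.02 and 0.02 m and y of weight3_mid in the frame of caul_mid between -0.119 and 0.119 m and z of weight3_mid in the frame of caul_mid between 0.055 and 0.063 m and x of weight4_mid in the frame of caul_mid between -0.02 and 0.02 m and y of weight4_mid in the frame of caul_mid between -0.119 and 0.119 m and z of weight4_mid in the frame of caul_mid between 0.055 and 0.063 m); the robot touches nothing.
It fails at once if the stop is pushed past the mark by more than 6 mm (y of stop_face in the frame of mark above 0.006 m).
It fails at once if the glue jar is knocked over or moved more than 30 mm (angle between glue_jar's own z axis and vertical above 0.5 rad or distance of glue_jar from where it was at the start of the episode above 0.03 m).
Of weight1, weight2, weight3, weight4 only 3 to 4 are there at a start; the rules pass over those that are not, and their reading is None.
At some moment in a run one of caul may be knocked a few centimetres aside while the robot is not near it.
Once in a run the grip may slacken for a moment while it holds something.
It also fails if it takes over 210 s, if anything falls off the work surface, if the arm or the gripper's body presses on something with over 40 N, if the wrist force passes 120 N, or if a joint passes its speed limit or range.

## Robot

A 6-joint arm with a two-finger parallel gripper is mounted at the origin on the work surface. World frame = base frame: x ahead of the robot, y to its left, z up, the work surface at z = 0. Lengths are in m, angles in degrees, forces in N, time in s.
With the tool pointing down it reaches from about 0.4 to 0.825 m from the base axis. Payload 7 kg.
Tool frame: the origin (TCP) lies on the centre line of the jaws, within the pads' length; the fingertips stand 11 mm ahead of it and the grasp point (between the pads) lies 8 mm behind it; z points along the fingers, y is the direction in which the jaws open and shut (so a half turn about z gives the same grasp; the last joint's range is limited). The gripper opens to 88 mm and grips with 3 to 60 N. Pads are 19 mm wide; open, the fingers measure 130 mm over their backs; the gripper's body (78 mm by 193 mm) begins 47 mm behind the grasp point.
Start: joints at [-55.285, 20.546, 0.682, 0, -70.136, -16.507], TCP at [0.211, -0.641, 0.238] pointing down, gripper open.
Joint ranges: [-176.03, 176.03], [-82.01, 121.73], [-58.28, 71.71], [-173.87, 95.51], [-174.79, -0.11], [-173.66, 173.66]. Speed limits (degrees/s): [136.94, 136.94, 172.46, 180, 180, 180].

## Interface

Orientations are given as [roll, pitch, yaw] about the fixed x, y, z axes, in that order (R = Rz(yaw) Ry(pitch) Rx(roll)).
In Python, from plant import ctrl, cams, order gives the robot as it stands.
- The arm moves only by the tool jog_arm, never from a script. Its argument "motion" is a list of rows, each an object with "offset": the shift along the tool's x, y, z in mm, a list of three; "roll": the turn about the tool's z in rad; "hand": the finger opening in mm, from 0 to 87.6. A call has 1 to 20 rows; each row is the pose to reach, as a shift and turn from the pose commanded when the call began, along the tool's axes at that moment; what a row does not reach only later rows make up. A row lasts 1/12 s, in which the tool goes at most 41.7 mm and 7.16 degrees, less where a joint would pass 70% of its speed; a pose out of reach is approached as far as the arm can. A call with a gripper value outside its range is refused whole. The fingers move at their own pace and stop on an object; the grip force is fixed at half the most. Time passes only in rows, so rows that repeat a pose let the fingers close. It gives the time, the measured TCP pose, the force and the opening at its end, in the units of the state.
- ctrl.get_obs(): the state, without advancing time (a new reading comes with each control period).
- cams.snapshot(name): name is "scene" or "side" or "wrist"; returns a dict with "img" (400x640x3 uint8, red, green, blue), "K" (3x3 intrinsics, pixels), "D" ([k1, k2, p1, p2, k3] as OpenCV has them; the pictures are not rectified), "cam_to_world" (4x4, takes a point from camera to world coordinates); the wrist camera has in their place "T_tool_cam" (4x4, takes a point from camera to tool coordinates, whose origin is the TCP and whose axes are the flange's). Camera axes: x right, y down, z forward; pixel columns grow to the right and rows downward; lengths in m; the calibration is good to about 2 mm. A picture is of the moment at which its call begins: read the wrist's pose just before it. There is no depth.
- order.close_job(): hands the job in, once; it reports no verdict.
The state is a dict: "clock": time; "joint_pos": joint angles; "qvel": joint speeds; "tau": joint torques, N m; "tool_pos": TCP position; "orientation": TCP orientation; "force": force on the tool from outside, world axes, zero at the start; "moment": the same for the moment, N m; "opening": finger opening in m.
Only numpy, scipy, OpenCV 4.12 (cv2) and the standard library are available. Lean on these libraries where they do the work, as an engineer would, in place of code of your own. Each camera call takes 0.05 s, during which the arm holds its last target. There are 200 camera calls.

## Working session

There is one attempt and no reset: what is moved stays moved. The work goes in short steps, Python scripts to look and compute and a tool call to move; the robot and the scene stay as the last step left them, time stands still between calls to the robot, and variables do not carry over. Pictures are saved under pics/ and viewed, about 12 in all and at most 16, crops included, and the job is handed in when it is done.

Besides the shell and the picture viewer there is one more tool, called after "Emit:" by a JSON object that holds its "fn" and its "kwargs", one argument or row to a line. jog_arm: Moves the arm, as the interface text tells. Its arguments: {"type":"object","properties":{"motion":{"type":"array"}},"required":["motion"]}

```bash
mkdir -p pics; ls
cat > h.py <<'E'
import numpy as np, cv2
from plant import ctrl, cams, order
from scipy.spatial.transform import Rotation as R
def tool():
    o=ctrl.get_obs(); T=np.eye(4); T[:3,:3]=R.from_euler('xyz',o['orientation'],degrees=True).as_matrix(); T[:3,3]=o['tool_pos']; return T
def snap(n,f):
    T=tool(); s=cams.snapshot(n); 
    if n=='wrist': s['cam_to_world']=T@s['T_tool_cam']
    cv2.imwrite('pics/'+f+'.png',s['img'][:,:,::-1]); np.savez('pics/'+f,**s); return s
def load(f): return dict(np.load('pics/'+f+'.npz'))
def ray(s,px):
    p=cv2.undistortPoints(np.array(px,float).reshape(-1,1,2),s['K'],s['D']).reshape(-1,2)
    d=np.c_[p,np.ones(len(p))]@s['cam_to_world'][:3,:3].T; return s['cam_to_world'][:3,3],d
def onz(s,px,z):
    c,d=ray(s,px); return c+d*((z-c[2])/d[:,2])[:,None]
def proj(s,P):
    M=np.linalg.inv(s['cam_to_world']); r=cv2.Rodrigues(M[:3,:3])[0]
    return cv2.projectPoints(np.array(P,float).reshape(-1,1,3),r,M[:3,3],s['K'],s['D'])[0].reshape(-1,2)
E
python3 - <<'E'
from h import *
a=snap('scene','a');b=snap('side','b');c=snap('wrist','c')
for s in(a,b,c):print(s['cam_to_world'].round(3).tolist(),s['K'][0,0])
print(ctrl.get_obs())
E
```

```text
pics
[[-0.53, 0.471, -0.705, 1.327], [0.848, 0.28, -0.451, 0.533], [-0.015, -0.837, -0.548, 0.727], [0.0, 0.0, 0.0, 1.0]] 445.956025733809
[[-0.995, -0.057, 0.08, 0.41], [-0.098, 0.667, -0.738, 0.949], [-0.011, -0.743, -0.67, 0.947], [0.0, 0.0, 0.0, 1.0]] 381.3270189786775
[[-0.313, 0.904, 0.292, 0.131], [0.95, 0.297, 0.099, -0.668], [0.003, 0.309, -0.951, 0.383], [0.0, 0.0, 0.0, 1.0]] 295.7146371496308
{'clock': 0.15, 'joint_pos': array([-5.52848495e+01,  2.05853334e+01,  6.47349971e-01, -1.32324636e-02,
       -7.01351830e+01, -1.65068340e+01]), 'qvel': array([-0.04468415, -0.12920577,  0.06928553,  0.09933997,  0.03834681,
        0.10569648]), 'tau': array([-1.64671295e-03, -5.83275855e+01,  2.93291259e+01,  7.00129464e+00,
        8.76195176e-03, -9.97769871e-05]), 'tool_pos': array([ 0.21078787, -0.64089291,  0.23681634]), 'orientation': array([ 1.79926314e+02, -8.86221013e-03, -1.61796182e+02]), 'force': array([-0.14409817,  0.09596787, -0.43192108]), 'moment': array([-0.02471169,  0.01675643, -0.03195761]), 'opening': 0.08722411612070201}
```

View pics/a.png

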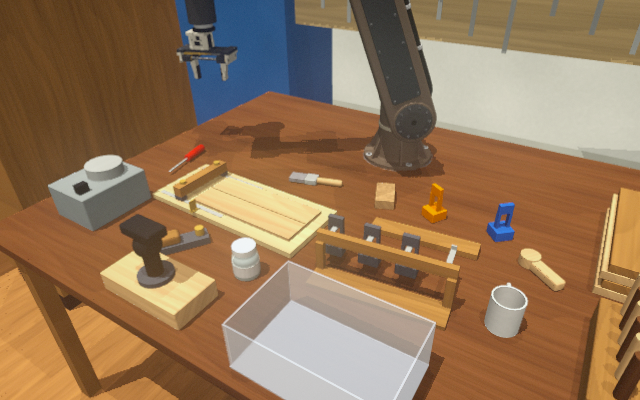

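View pics/b.png

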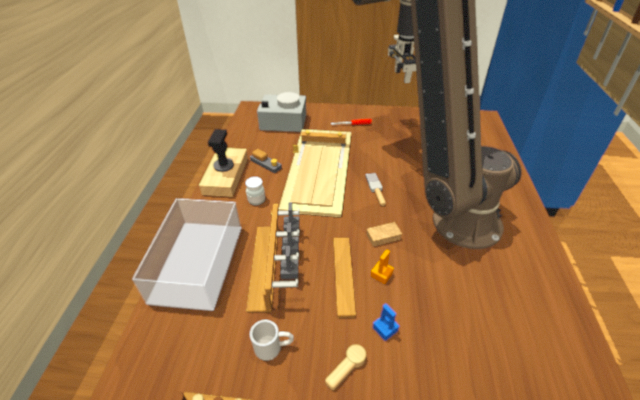

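Run:
```python
from h import *
b=cv2.imread('pics/b.png')[115:325,225:400];a=cv2.imread('pics/a.png')[140:300,140:500]
b=cv2.resize(b,None,fx=2.85,fy=2.85,interpolation=2)
cv2.imwrite('pics/b2.png',b)
cv2.imwrite('pics/a2.png',cv2.resize(a,None,fx=2.2,fy=2.2,interpolation=2))
```

```text
(no output)
```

View pics/b2.png

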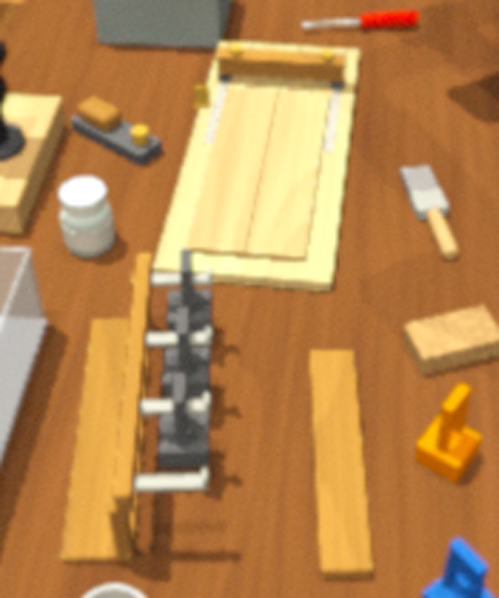

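View pics/a2.png

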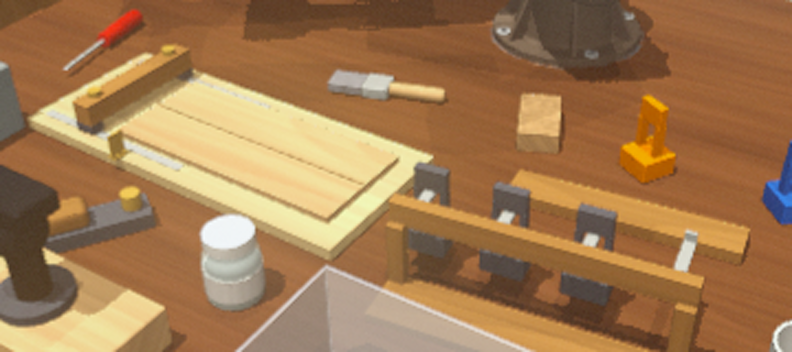

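Run:
```python
from h import *
a=load('a');b=load('b')
B=lambda L:[(225+u/2.85,115+v/2.85) for u,v in L]
A=lambda L:[(140+u/2.2,140+v/2.2) for u,v in L]
def sh(n,P):print(n,P.round(3).tolist())
sh('boardB NL NR FR FL',onz(b,B([(160,268),(330,277),(359,48),(217,42)]),.018))
sh('boardA',onz(a,A([(330,245),(434,157),(145,53),(30,118)]),.018))
sh('seamB far,near',onz(b,B([(275,88),(247,252)]),.028))
sh('seamA far near',onz(a,A([(163,106),(361,186)]),.028))
sh('caulB',onz(b,B([(310,350),(352,350),(370,567),(322,568)]),.018))
sh('caulA',onz(a,A([(521,172),(746,232),(742,250),(512,185)]),.018))
sh('stop top front B l,r',onz(b,B([(222,62),(343,66)]),.0645))
sh('stop top A front l,r',onz(a,A([(85,104),(191,52)]),.0645))
sh('mark top B',onz(b,B([(202,86)]),.05))
sh('mark top A',onz(a,A([(117,132)]),.05))
sh('hooktipB',onz(b,B([(209,276),(210,334),(209,400),(207,470)]),.11))
sh('hooktipA4',onz(a,A([(691,232)]),.11))
sh('crossbarB top',onz(b,B([(144,254),(122,495)]),.115))
sh('crossbarA top',onz(a,A([(391,197),(700,280)]),.115))
sh('jarA',onz(a,A([(230,225)]),.085))
```

```text
boardB NL NR FR FL [[0.644, 0.007, 0.018], [0.435, 0.004, 0.018], [0.417, -0.51, 0.018], [0.642, -0.509, 0.018]]
boardA [[0.652, 0.001, 0.018], [0.442, 0.013, 0.018], [0.427, -0.505, 0.018], [0.643, -0.508, 0.018]]
seamB far,near [[0.537, -0.376, 0.028], [0.539, -0.021, 0.028]]
seamA far near [[0.538, -0.36, 0.028], [0.552, -0.024, 0.028]]
caulB [[0.451, 0.124, 0.018], [0.404, 0.12, 0.018], [0.375, 0.394, 0.018], [0.421, 0.399, 0.018]]
caulA [[0.415, 0.122, 0.018], [0.39, 0.392, 0.018], [0.423, 0.397, 0.018], [0.445, 0.125, 0.018]]
stop top front B l,r [[0.615, -0.383, 0.064], [0.438, -0.387, 0.064]]
stop top A front l,r [[0.628, -0.405, 0.064], [0.451, -0.382, 0.064]]
mark top B [[0.64, -0.34, 0.05]]
mark top A [[0.64, -0.338, 0.05]]
hooktipB [[0.565, 0.108, 0.11], [0.552, 0.193, 0.11], [0.541, 0.28, 0.11], [0.532, 0.362, 0.11]]
hooktipA4 [[0.539, 0.364, 0.11]]
crossbarB top [[0.641, 0.084, 0.115], [0.604, 0.4, 0.115]]
crossbarA top [[0.649, 0.083, 0.115], [0.609, 0.395, 0.115]]
jarA [[0.743, -0.058, 0.085]]
```

The caul is the plain flat bar in front of the rack (344,275 in the side view). The block at (384,234) and the planks of the rack are look-alikes. Grey weights hang on hooks 1 to 3 and hook 4 is empty. The blue and orange eye blocks at (386,322) and (382,267) are excluded by colour. I'll move over the stop first.

Emit:
{"fn": "jog_arm", "kwargs": {
  "motion": [
    {"offset": [-360,72,0],"roll": -1.23,"hand": 40},
    {"offset": [-360,72,0],"roll": -1.23,"hand": 40},
    {"offset": [-360,72,0],"roll": -1.23,"hand": 40},
    {"offset": [-360,72,0],"roll": -1.23,"hand": 40},
    {"offset": [-360,72,0],"roll": -1.23,"hand": 40},
    {"offset": [-360,72,0],"roll": -1.23,"hand": 40},
    {"offset": [-360,72,0],"roll": -1.23,"hand": 40},
    {"offset": [-360,72,0],"roll": -1.23,"hand": 40},
    {"offset": [-360,72,0],"roll": -1.23,"hand": 40},
    {"offset": [-360,72,0],"roll": -1.23,"hand": 40},
    {"offset": [-360,72,0],"roll": -1.23,"hand": 40},
    {"offset": [-360,72,0],"roll": -1.23,"hand": 40},
    {"offset": [-360,72,0],"roll": -1.23,"hand": 40},
    {"offset": [-360,72,0],"roll": -1.23,"hand": 40},
    {"offset": [-360,72,0],"roll": -1.23,"hand": 40}
  ]
}}

```text
clock: 1.4
tool_pos: [0.5294, -0.4611, 0.2378]
orientation: [-180.0, -0.0, -91.5]
force: [0.2, -0.4, -0.2]
opening: 0.0399
```

```bash
cat >> h.py <<'E'
def mv(p,yaw):
    T=tool(); d=T[:3,:3].T@(np.array(p)-T[:3,3])*1000
    y0=np.degrees(np.arctan2(T[1,0],T[0,0])); r=-((yaw-y0+180)%360-180)
    print('at',T[:3,3].round(4),'yaw',y0.round(2),'-> offset',d.round(1),'roll',np.radians(r).round(4))
E
python3 - <<'E'
from h import *
snap('wrist','w1');o=ctrl.get_obs();print(o['tool_pos'],o['orientation'],o['joint_pos'],o['clock'])
E
```

```text
[ 0.5295095  -0.46101658  0.23783505] [-1.79985594e+02 -7.01629534e-03 -9.14678427e+01] [-2.51899957e+01  2.30691336e+01  4.52803532e+00  6.62531836e-04
 -7.14428906e+01  2.37219432e+01] 1.45
```

View pics/w1.png

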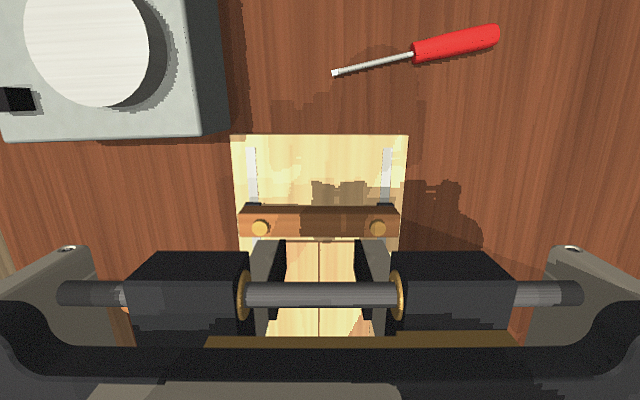

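The stop lies at rows 206–238 and the gripper hides the mark. I'll step along +y to see the mark, the stop and the seam together.

Emit:
{"fn": "jog_arm", "kwargs": {
  "motion": [
    {"offset": [-160,0,-60],"roll": 0,"hand": 40},
    {"offset": [-160,0,-60],"roll": 0,"hand": 40},
    {"offset": [-160,0,-60],"roll": 0,"hand": 40},
    {"offset": [-160,0,-60],"roll": 0,"hand": 40},
    {"offset": [-160,0,-60],"roll": 0,"hand": 40},
    {"offset": [-160,0,-60],"roll": 0,"hand": 40},
    {"offset": [-160,0,-60],"roll": 0,"hand": 40}
  ]
}}

```text
clock: 2.03
tool_pos: [0.5339, -0.3004, 0.298]
orientation: [-179.9, -0.0, -91.3]
force: [0.2, -0.3, 0.5]
opening: 0.0399
```

Run:
```python
from h import *
s=snap('wrist','w2');im=cv2.imread('pics/w2.png')
cv2.imwrite('pics/w2c.png',cv2.resize(im[0:260,180:480],None,fx=2.3,fy=2.3,interpolation=2))
```

```text
(no output)
```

View pics/w2c.png

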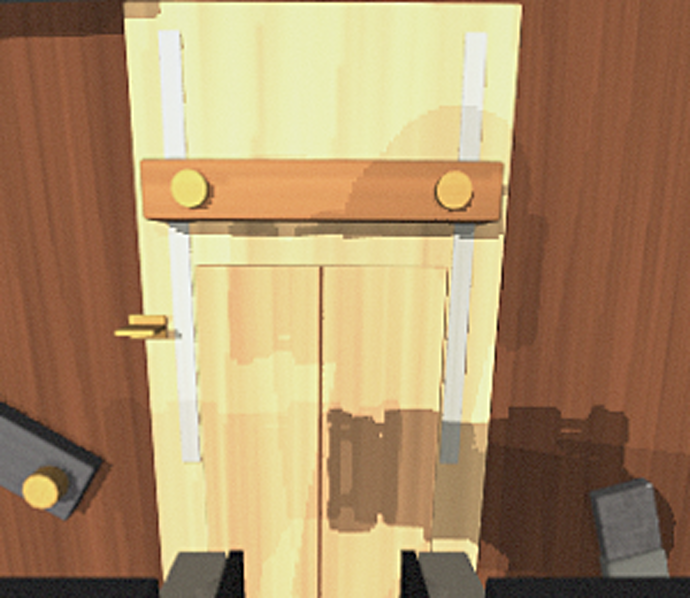

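Run:
```python
from h import *
s=load('w2')
im=s['img'];print(im[134:150:1,228:260:3].tolist()) if 0 else None
cv2.imwrite('pics/w2m.png',cv2.resize(im[125:160,220:270,::-1],None,fx=14,fy=14,interpolation=0))
C=lambda L:[(180+u/2.3,v/2.3) for u,v in L]
def sh(n,P):print(n,P.round(4).tolist())
sh('mark top l r',onz(s,C([(115,332),(152,332)]),.052))
sh('mark bot l r',onz(s,C([(130,318),(166,318)]),.018))
sh('stop top back l r',onz(s,C([(141,160),(502,159)]),.0645))
sh('stop top front l r',onz(s,C([(143,218),(501,218)]),.0645))
sh('seam far near',onz(s,C([(321,266),(319.5,595)]),.028))
sh('blank far corners',onz(s,C([(196,265),(447,265)]),.028))
sh('board far corners',onz(s,C([(124,4),(522,4)]),.018))
sh('board edges low',onz(s,C([(161,560),(480,560)]),.018))
q=proj(s,[[x,y,z] for z in(.018,.052) for x in(.629,.651) for y in(-.3405,-.3375)]);print(((q-[180,0])*2.3).round().tolist())
```

```text
mark top l r [[0.6515, -0.3387, 0.052], [0.6302, -0.3382, 0.052]]
mark bot l r [[0.6516, -0.343, 0.018], [0.6293, -0.3425, 0.018]]
stop top back l r [[0.6244, -0.4279, 0.0645], [0.438, -0.4242, 0.0645]]
stop top front l r [[0.6261, -0.3995, 0.0645], [0.437, -0.3953, 0.0645]]
seam far near [[0.5327, -0.3715, 0.028], [0.5386, -0.1538, 0.028]]
blank far corners [[0.6064, -0.3739, 0.028], [0.4584, -0.3706, 0.028]]
board far corners [[0.6374, -0.5126, 0.018], [0.4197, -0.5076, 0.018]]
board edges low [[0.648, -0.1778, 0.018], [0.427, -0.173, 0.018]]
[[167.0, 321.0], [167.0, 326.0], [131.0, 322.0], [132.0, 327.0], [154.0, 328.0], [154.0, 333.0], [116.0, 329.0], [116.0, 334.0]]
```

View pics/w2m.png

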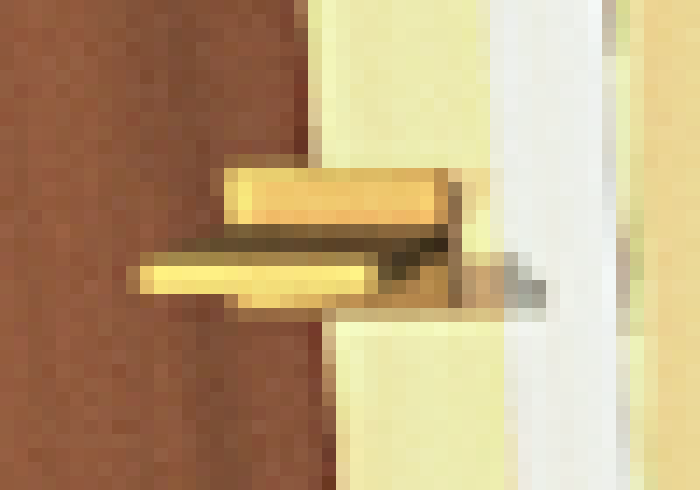

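The mark's bright plate top is at about (238,145) and the stop's front edge is at row 95. The stop is about 62 mm short of the mark. I'll drop in behind it.

Emit:
{"fn": "jog_arm", "kwargs": {
  "motion": [
    {"offset": [160,0,0],"roll": 0,"hand": 40},
    {"offset": [160,0,0],"roll": 0,"hand": 40},
    {"offset": [160,0,0],"roll": 0,"hand": 40},
    {"offset": [160,0,0],"roll": 0,"hand": 40},
    {"offset": [160,0,0],"roll": 0,"hand": 40},
    {"offset": [160,0,150],"roll": 0,"hand": 40},
    {"offset": [160,0,150],"roll": 0,"hand": 40},
    {"offset": [160,0,150],"roll": 0,"hand": 40},
    {"offset": [160,0,150],"roll": 0,"hand": 40},
    {"offset": [160,0,180],"roll": 0,"hand": 40},
    {"offset": [160,0,200],"roll": 0,"hand": 40},
    {"offset": [160,0,220],"roll": 0,"hand": 40},
    {"offset": [160,0,235],"roll": 0,"hand": 40},
    {"offset": [160,0,245],"roll": 0,"hand": 40},
    {"offset": [160,0,245],"roll": 0,"hand": 40},
    {"offset": [160,0,245],"roll": 0,"hand": 40}
  ]
}}

```text
clock: 3.42
tool_pos: [0.5296, -0.4611, 0.0517]
orientation: [179.9, 0.0, -91.4]
force: [-0.1, 0.3, 1.0]
opening: 0.0399
```

Emit:
{"fn": "jog_arm", "kwargs": {
  "motion": [
    {"offset": [-5,0,0],"roll": 0,"hand": 40},
    {"offset": [-10,0,0],"roll": 0,"hand": 40},
    {"offset": [-15,0,0],"roll": 0,"hand": 40},
    {"offset": [-19,0,0],"roll": 0,"hand": 40},
    {"offset": [-23,0,0],"roll": 0,"hand": 40},
    {"offset": [-27,0,0],"roll": 0,"hand": 40},
    {"offset": [-31,0,0],"roll": 0,"hand": 40},
    {"offset": [-35,0,0],"roll": 0,"hand": 40},
    {"offset": [-39,0,0],"roll": 0,"hand": 40},
    {"offset": [-43,0,0],"roll": 0,"hand": 40},
    {"offset": [-47,0,0],"roll": 0,"hand": 40},
    {"offset": [-51,0,0],"roll": 0,"hand": 40},
    {"offset": [-54,0,0],"roll": 0,"hand": 40},
    {"offset": [-57,0,0],"roll": 0,"hand": 40},
    {"offset": [-60,0,0],"roll": 0,"hand": 40},
    {"offset": [-60,0,0],"roll": 0,"hand": 40}
  ]
}}

```text
clock: 4.75
tool_pos: [0.5324, -0.401, 0.0534]
orientation: [-179.9, -0.1, -91.3]
force: [0.3, -5.0, 0.5]
opening: 0.0404
```

Run:
```python
from h import *
s=snap('side','b3');o=ctrl.get_obs();print(o['tool_pos'],o['orientation'],o['force'])
a=snap('scene','a3')
i=cv2.resize(s['img'][110:190,270:380,::-1],None,fx=4,fy=4,interpolation=2)
j=cv2.resize(a['img'][145:245,140:260,::-1],None,fx=3.2,fy=3.2,interpolation=2)
cv2.imwrite('pics/c3.png',np.hstack([i,cv2.resize(j,(384,320))]))
```

```text
[ 0.53237929 -0.40098976  0.05344133] [-1.79905669e+02 -9.75471390e-02 -9.12974949e+01] [ 0.87263817 -5.28639278  0.78087454]
```

View pics/c3.png

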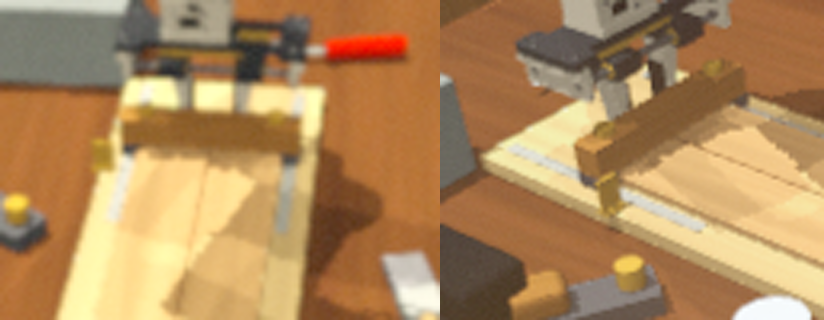

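Contact is confirmed, with the stop moved about 35 mm. I'll push 19 mm more, then lift off and look from above.

Emit:
{"fn": "jog_arm", "kwargs": {
  "motion": [
    {"offset": [-4,0,0],"roll": 0,"hand": 40},
    {"offset": [-8,0,0],"roll": 0,"hand": 40},
    {"offset": [-12,0,0],"roll": 0,"hand": 40},
    {"offset": [-15,0,0],"roll": 0,"hand": 40},
    {"offset": [-17,0,0],"roll": 0,"hand": 40},
    {"offset": [-19,0,0],"roll": 0,"hand": 40},
    {"offset": [-19,0,0],"roll": 0,"hand": 40},
    {"offset": [-19,0,0],"roll": 0,"hand": 40}
  ]
}}

```text
clock: 5.52
tool_pos: [0.533, -0.382, 0.0534]
orientation: [-179.9, -0.1, -91.3]
force: [0.4, -4.1, 1.0]
opening: 0.0402
```

Emit:
{"fn": "jog_arm", "kwargs": {
  "motion": [
    {"offset": [12,0,0],"roll": 0,"hand": 40},
    {"offset": [20,0,0],"roll": 0,"hand": 40},
    {"offset": [20,0,-80],"roll": 0,"hand": 40},
    {"offset": [20,0,-80],"roll": 0,"hand": 40},
    {"offset": [20,0,-245],"roll": 0,"hand": 40},
    {"offset": [20,0,-245],"roll": 0,"hand": 40},
    {"offset": [-80,0,-245],"roll": 0,"hand": 40},
    {"offset": [-80,0,-245],"roll": 0,"hand": 40},
    {"offset": [-80,0,-245],"roll": 0,"hand": 40},
    {"offset": [-80,0,-245],"roll": 0,"hand": 40},
    {"offset": [-80,0,-245],"roll": 0,"hand": 40},
    {"offset": [-80,0,-245],"roll": 0,"hand": 40},
    {"offset": [-80,0,-245],"roll": 0,"hand": 40}
  ]
}}

```text
clock: 6.6
tool_pos: [0.5334, -0.3018, 0.2961]
orientation: [179.9, 0.0, -91.4]
force: [0.1, 0.3, -1.3]
opening: 0.04
```

Run:
```python
from h import *
s=snap('wrist','w4')
cv2.imwrite('pics/w4c.png',cv2.resize(s['img'][70:190,210:410,::-1],None,fx=4,fy=4,interpolation=0))
```

```text
(no output)
```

View pics/w4c.png

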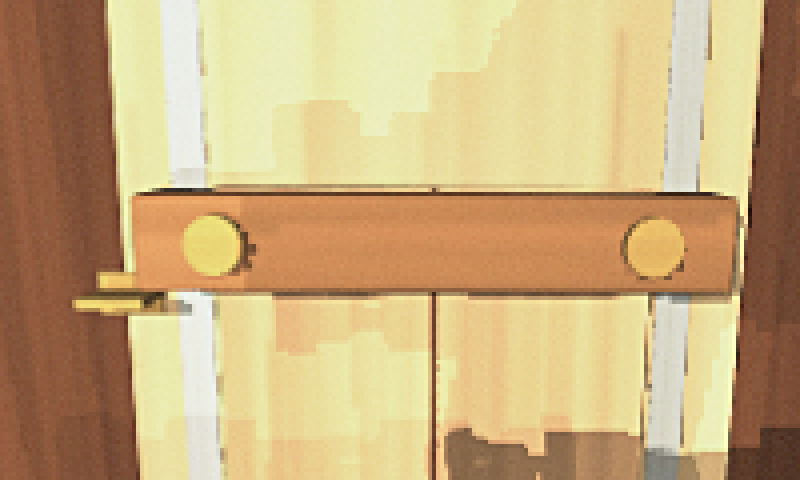

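Run:
```python
from h import *
s=load('w4')
C=lambda L:[(210+u/4,70+v/4) for u,v in L]
def sh(n,P):print(n,P.round(4).tolist())
sh('mark top l r',onz(s,C([(74,303),(142,303)]),.052))
sh('stop top back l r',onz(s,C([(132,196),(738,200)]),.0645))
sh('stop top front l r',onz(s,C([(134,291),(736,295.5)]),.0645))
for u in (100,150,300,600): print(u,[ (int(v),s['img'][v,210+u//4].tolist()) for v in range(116,121) if u>130]+[(int(v),s['img'][v,210+u//4].tolist()) for v in range(136,150)])
```

```text
mark top l r [[0.6518, -0.3385, 0.052], [0.6294, -0.3379, 0.052]]
stop top back l r [[0.6261, -0.3724, 0.0645], [0.4386, -0.3668, 0.0645]]
stop top front l r [[0.6284, -0.3433, 0.0645], [0.4377, -0.3375, 0.0645]]
100 [(136, [128, 77, 56]), (137, [141, 96, 62]), (138, [211, 175, 99]), (139, [239, 218, 118]), (140, [236, 212, 116]), (141, [235, 202, 112]), (142, [142, 112, 62]), (143, [91, 67, 41]), (144, [131, 106, 58]), (145, [237, 208, 116]), (146, [242, 219, 117]), (147, [226, 181, 101]), (148, [151, 104, 67]), (149, [123, 74, 51])]
150 [(116, [243, 242, 179]), (117, [217, 217, 155]), (118, [85, 50, 32]), (119, [230, 154, 95]), (120, [235, 169, 104]), (136, [226, 156, 98]), (137, [227, 158, 100]), (138, [223, 154, 95]), (139, [223, 153, 95]), (140, [227, 157, 99]), (141, [230, 158, 98]), (142, [184, 123, 77]), (143, [84, 67, 33]), (144, [70, 53, 35]), (145, [74, 59, 40]), (146, [128, 95, 53]), (147, [186, 138, 79]), (148, [202, 177, 116]), (149, [243, 245, 184])]
300 [(116, [180, 154, 109]), (117, [205, 163, 111]), (118, [89, 56, 33]), (119, [213, 144, 90]), (120, [215, 147, 92]), (136, [213, 146, 91]), (137, [208, 143, 89]), (138, [201, 135, 83]), (139, [205, 139, 88]), (140, [206, 141, 90]), (141, [200, 134, 83]), (142, [149, 103, 68]), (143, [113, 87, 66]), (144, [191, 148, 101]), (145, [245, 210, 147]), (146, [236, 197, 135]), (147, [235, 199, 136]), (148, [235, 197, 138]), (149, [234, 196, 137])]
600 [(116, [228, 211, 146]), (117, [239, 209, 145]), (118, [112, 85, 56]), (119, [157, 104, 63]), (120, [199, 133, 82]), (136, [203, 139, 89]), (137, [201, 135, 83]), (138, [201, 136, 84]), (139, [201, 136, 85]), (140, [200, 135, 87]), (141, [197, 136, 90]), (142, [161, 110, 68]), (143, [100, 74, 50]), (144, [185, 148, 105]), (145, [246, 227, 158]), (146, [236, 215, 150]), (147, [235, 213, 150]), (148, [235, 213, 146]), (149, [236, 214, 149])]
```

The stop's front edge is about 5 mm short of the mark. I'll go back in and push those last 5 mm.

Emit:
{"fn": "jog_arm", "kwargs": {
  "motion": [
    {"offset": [100,0,0],"roll": 0,"hand": 40},
    {"offset": [100,0,0],"roll": 0,"hand": 40},
    {"offset": [100,0,0],"roll": 0,"hand": 40},
    {"offset": [100,0,150],"roll": 0,"hand": 40},
    {"offset": [100,0,150],"roll": 0,"hand": 40},
    {"offset": [100,0,150],"roll": 0,"hand": 40},
    {"offset": [100,0,180],"roll": 0,"hand": 40},
    {"offset": [100,0,220],"roll": 0,"hand": 40},
    {"offset": [100,0,243],"roll": 0,"hand": 40},
    {"offset": [100,0,243],"roll": 0,"hand": 40},
    {"offset": [92,0,243],"roll": 0,"hand": 40},
    {"offset": [85,0,243],"roll": 0,"hand": 40},
    {"offset": [81,0,243],"roll": 0,"hand": 40},
    {"offset": [79,0,243],"roll": 0,"hand": 40},
    {"offset": [77,0,243],"roll": 0,"hand": 40},
    {"offset": [75,0,243],"roll": 0,"hand": 40},
    {"offset": [75,0,243],"roll": 0,"hand": 40},
    {"offset": [75,0,243],"roll": 0,"hand": 40}
  ]
}}

```text
clock: 8.15
tool_pos: [0.5338, -0.3772, 0.0573]
orientation: [-179.8, -0.1, -91.3]
force: [0.4, -4.2, -0.7]
opening: 0.0399
```

Emit:
{"fn": "jog_arm", "kwargs": {
  "motion": [
    {"offset": [12,0,0],"roll": 0,"hand": 40},
    {"offset": [20,0,0],"roll": 0,"hand": 40},
    {"offset": [20,0,-80],"roll": 0,"hand": 40},
    {"offset": [20,0,-80],"roll": 0,"hand": 40},
    {"offset": [20,0,-245],"roll": 0,"hand": 40},
    {"offset": [20,0,-245],"roll": 0,"hand": 40},
    {"offset": [-75,0,-245],"roll": 0,"hand": 40},
    {"offset": [-75,0,-245],"roll": 0,"hand": 40},
    {"offset": [-75,0,-245],"roll": 0,"hand": 40},
    {"offset": [-75,0,-245],"roll": 0,"hand": 40},
    {"offset": [-75,0,-245],"roll": 0,"hand": 40},
    {"offset": [-75,0,-245],"roll": 0,"hand": 40},
    {"offset": [-75,0,-245],"roll": 0,"hand": 40}
  ]
}}

```text
clock: 9.23
tool_pos: [0.5335, -0.3018, 0.2988]
orientation: [179.9, 0.0, -91.4]
force: [0.6, -0.2, 0.3]
opening: 0.0401
```

Run:
```python
from h import *
s=snap('wrist','w5')
cv2.imwrite('pics/w5c.png',cv2.resize(s['img'][70:190,210:410,::-1],None,fx=4,fy=4,interpolation=0))
for u in (240,234,275,285,360): print(u,[(v,s['img'][v,u].tolist()) for v in list(range(118,124))+list(range(140,150))])
```

```text
240 [(118, [196, 165, 118]), (119, [181, 142, 99]), (120, [175, 136, 90]), (121, [160, 114, 80]), (122, [146, 99, 66]), (123, [140, 91, 63]), (140, [239, 196, 107]), (141, [238, 187, 104]), (142, [123, 96, 55]), (143, [88, 67, 38]), (144, [152, 124, 72]), (145, [252, 232, 127]), (146, [238, 214, 117]), (147, [216, 175, 98]), (148, [143, 98, 65]), (149, [126, 78, 57])]
234 [(118, [133, 85, 61]), (119, [126, 75, 49]), (120, [129, 81, 53]), (121, [133, 82, 61]), (122, [129, 80, 55]), (123, [131, 82, 56]), (140, [119, 69, 52]), (141, [121, 70, 55]), (142, [107, 71, 48]), (143, [93, 73, 41]), (144, [149, 126, 70]), (145, [254, 240, 131]), (146, [242, 221, 119]), (147, [136, 91, 58]), (148, [116, 69, 50]), (149, [121, 79, 54])]
275 [(118, [236, 214, 149]), (119, [237, 212, 145]), (120, [241, 213, 147]), (121, [146, 115, 80]), (122, [101, 66, 44]), (123, [212, 141, 87]), (140, [204, 142, 88]), (141, [203, 138, 85]), (142, [201, 136, 86]), (143, [205, 141, 92]), (144, [204, 139, 85]), (145, [177, 120, 75]), (146, [141, 102, 73]), (147, [214, 184, 130]), (148, [243, 243, 178]), (149, [237, 232, 169])]
285 [(118, [234, 196, 136]), (119, [238, 204, 141]), (120, [239, 198, 135]), (121, [150, 114, 83]), (122, [99, 65, 38]), (123, [216, 146, 92]), (140, [205, 140, 85]), (141, [204, 139, 87]), (142, [202, 134, 85]), (143, [208, 140, 92]), (144, [204, 139, 88]), (145, [185, 124, 80]), (146, [107, 77, 52]), (147, [177, 135, 97]), (148, [248, 211, 148]), (149, [234, 191, 132])]
360 [(118, [235, 214, 149]), (119, [234, 212, 146]), (120, [241, 223, 155]), (121, [238, 213, 145]), (122, [84, 49, 30]), (123, [183, 124, 82]), (140, [202, 136, 87]), (141, [202, 137, 88]), (142, [198, 136, 84]), (143, [197, 135, 87]), (144, [198, 134, 82]), (145, [189, 129, 80]), (146, [149, 103, 69]), (147, [147, 110, 82]), (148, [200, 159, 110]), (149, [242, 221, 150])]
```

View pics/w5c.png

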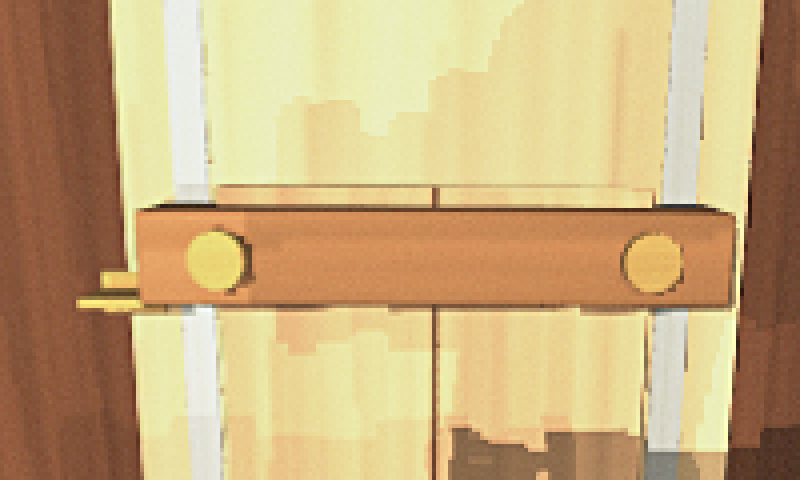

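The stop's front edge is level with the plate top, about 1 mm short by parallax, so it stays there. Next I'll go and look at the caul.

Emit:
{"fn": "jog_arm", "kwargs": {
  "motion": [
    {"offset": [-629,134,-31],"roll": -0.129,"hand": 85},
    {"offset": [-629,134,-31],"roll": -0.129,"hand": 85},
    {"offset": [-629,134,-31],"roll": -0.129,"hand": 85},
    {"offset": [-629,134,-31],"roll": -0.129,"hand": 85},
    {"offset": [-629,134,-31],"roll": -0.129,"hand": 85},
    {"offset": [-629,134,-31],"roll": -0.129,"hand": 85},
    {"offset": [-629,134,-31],"roll": -0.129,"hand": 85},
    {"offset": [-629,134,-31],"roll": -0.129,"hand": 85},
    {"offset": [-629,134,-31],"roll": -0.129,"hand": 85},
    {"offset": [-629,134,-31],"roll": -0.129,"hand": 85},
    {"offset": [-629,134,-31],"roll": -0.129,"hand": 85},
    {"offset": [-629,134,-31],"roll": -0.129,"hand": 85},
    {"offset": [-629,134,-31],"roll": -0.129,"hand": 85},
    {"offset": [-629,134,-31],"roll": -0.129,"hand": 85},
    {"offset": [-629,134,-31],"roll": -0.129,"hand": 85},
    {"offset": [-629,134,-31],"roll": -0.129,"hand": 85},
    {"offset": [-629,134,-31],"roll": -0.129,"hand": 85},
    {"offset": [-629,134,-31],"roll": -0.129,"hand": 85},
    {"offset": [-629,134,-31],"roll": -0.129,"hand": 85},
    {"offset": [-629,134,-31],"roll": -0.129,"hand": 85}
  ]
}}

```text
clock: 10.95
tool_pos: [0.4149, 0.3295, 0.3301]
orientation: [180.0, -0.0, -84.0]
force: [-1.1, 0.1, -0.6]
opening: 0.0849
```

Run:
```python
from h import *
s=snap('wrist','w6');print(tool().round(3).tolist(),proj(s,[.415,.26,.018]))
```

```text
[[0.104, -0.995, -0.0, 0.415], [-0.995, -0.104, -0.0, 0.329], [0.0, 0.0, -1.0, 0.33], [0.0, 0.0, 0.0, 1.0]] [[324.39605359 116.28553565]]
```

View pics/w6.png

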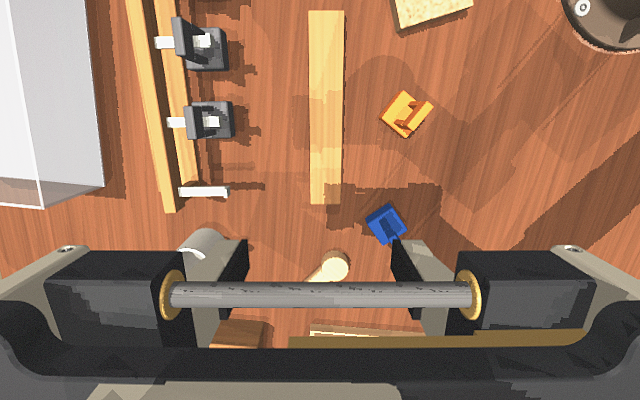

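Run:
```python
from h import *
s=load('w6')
h=cv2.cvtColor(s['img'],cv2.COLOR_RGB2HSV)
m=((h[...,0]>13)&(h[...,0]<30)&(h[...,1]>70)&(h[...,2]>190)).astype(np.uint8); m[:,:290]=0;m[:,370:]=0;m[225:]=0
n,l,st,_=cv2.connectedComponentsWithStats(m); k=1+st[1:,4].argmax(); print(st[k])
ys,xs=np.nonzero(l==k); P=onz(s,np.c_[xs,ys],.018)[:,:2]
r=cv2.minAreaRect((P*1000).astype(np.float32)); print(r, cv2.boxPoints(r))
a=onz(s,[(227,191),(227,186),(227,197)],.11);print(a.round(4).tolist())
```

```text
[ 308   10   36  194 6041]
((413.64825439453125, 258.1305847167969), (48.92935562133789, 276.5507507324219), 6.116922378540039) [[374.58856 393.01178]
 [404.0572  118.03558]
 [452.70795 123.24939]
 [423.23932 398.2256 ]]
[[0.5317, 0.3626, 0.11], [0.5318, 0.3559, 0.11], [0.5317, 0.3707, 0.11]]
```

Run:
```python
from h import *
s=load('w6');b=load('b');a=load('a')
h=cv2.cvtColor(s['img'],cv2.COLOR_RGB2HSV)
for n,(lo,hi) in dict(orange=(8,22),blue=(100,125)).items():
    m=((h[...,0]>lo)&(h[...,0]<hi)&(h[...,1]>190)&(h[...,2]>100)).astype(np.uint8);m[:,:365]=0;m[:,450:]=0
    ys,xs=np.nonzero(m);print(n,xs.min(),xs.max(),ys.min(),ys.max())
def tri(*o):
    A=np.zeros((3,3));B=np.zeros(3)
    for s,p in o:
        c,d=ray(s,[p]);d=d[0]/np.linalg.norm(d[0]);M=np.eye(3)-np.outer(d,d);A+=M;B+=M@c
    return np.linalg.solve(A,B).round(4)
print('orange top',tri((a,(437,185)),(b,(386,252))), 'from base', onz(s,[(381,115),(404,92),(432,103),(405,137)],.03).round(3).tolist())
print('block top/bench',onz(s,[(395,0),(470,8),(400,28)],.03).round(3).tolist())
```

```text
orange 379 424 93 134
blue 368 406 204 244
orange top [0.2958 0.2381 0.0984] from base [[0.333, 0.249, 0.03], [0.306, 0.214, 0.03], [0.263, 0.224, 0.03], [0.293, 0.276, 0.03]]
block top/bench [[0.339, 0.102, 0.03], [0.238, 0.1, 0.03], [0.327, 0.134, 0.03]]
```

The caul centre is at (0.414, 0.258) with yaw 6.1°. The orange look-alike, about 0.1 m tall at (0.30, 0.24), would be close to the gripper body. I'll grip the caul 45 mm towards +y instead.

Emit:
{"fn": "jog_arm", "kwargs": {
  "motion": [
    {"offset": [26,9,0],"roll": 0,"hand": 85},
    {"offset": [26,9,150],"roll": 0,"hand": 85},
    {"offset": [26,9,150],"roll": 0,"hand": 85},
    {"offset": [26,9,150],"roll": 0,"hand": 85},
    {"offset": [26,9,150],"roll": 0,"hand": 85},
    {"offset": [26,9,180],"roll": 0,"hand": 85},
    {"offset": [26,9,210],"roll": 0,"hand": 85},
    {"offset": [26,9,240],"roll": 0,"hand": 85},
    {"offset": [26,9,265],"roll": 0,"hand": 85},
    {"offset": [26,9,285],"roll": 0,"hand": 85},
    {"offset": [26,9,300],"roll": 0,"hand": 85},
    {"offset": [26,9,309],"roll": 0,"hand": 85},
    {"offset": [26,9,309],"roll": 0,"hand": 85},
    {"offset": [26,9,309],"roll": 0,"hand": 85},
    {"offset": [26,9,309],"roll": 0,"hand": 85}
  ]
}}

```text
clock: 12.25
tool_pos: [0.409, 0.3042, 0.0226]
orientation: [-179.9, 0.1, -83.9]
force: [0.5, 0.4, -0.2]
opening: 0.085
```

```bash
python3 -c "
from h import *
for i in range(2): snap('wrist','w7');mv([.4089,.3028,.0155],-83.9)"
```

```text
at [0.4089 0.3043 0.0227] yaw -83.93 -> offset [1.5 0.2 7.2] roll -0.0005
at [0.4089 0.3044 0.0227] yaw -83.93 -> offset [1.6 0.2 7.2] roll -0.0005
```

Emit:
{"fn": "jog_arm", "kwargs": {
  "motion": [
    {"offset": [0,0,4],"roll": 0,"hand": 85},
    {"offset": [0,0,7],"roll": 0,"hand": 85},
    {"offset": [0,0,7],"roll": 0,"hand": 60},
    {"offset": [0,0,7],"roll": 0,"hand": 40},
    {"offset": [0,0,7],"roll": 0,"hand": 35},
    {"offset": [0,0,7],"roll": 0,"hand": 35},
    {"offset": [0,0,7],"roll": 0,"hand": 35},
    {"offset": [0,0,7],"roll": 0,"hand": 35},
    {"offset": [0,0,7],"roll": 0,"hand": 35},
    {"offset": [0,0,7],"roll": 0,"hand": 35},
    {"offset": [0,0,7],"roll": 0,"hand": 35},
    {"offset": [0,0,7],"roll": 0,"hand": 35}
  ]
}}

```text
clock: 13.35
tool_pos: [0.4083, 0.3038, 0.0146]
orientation: [-180.0, 0.0, -83.9]
force: [-0.1, 0.5, 0.5]
opening: 0.0497
```

Emit:
{"fn": "jog_arm", "kwargs": {
  "motion": [
    {"offset": [0,0,-20],"roll": 0,"hand": 35},
    {"offset": [0,0,-50],"roll": 0,"hand": 35},
    {"offset": [0,0,-80],"roll": 0,"hand": 35},
    {"offset": [0,0,-110],"roll": 0,"hand": 35},
    {"offset": [0,0,-140],"roll": 0,"hand": 35},
    {"offset": [0,0,-170],"roll": 0,"hand": 35},
    {"offset": [0,0,-185],"roll": 0,"hand": 35},
    {"offset": [0,0,-185],"roll": 0,"hand": 35},
    {"offset": [0,0,-185],"roll": 0,"hand": 35},
    {"offset": [0,0,-185],"roll": 0,"hand": 35}
  ]
}}

```text
clock: 14.18
tool_pos: [0.4076, 0.3031, 0.1982]
orientation: [179.9, -0.1, -84.0]
force: [0.4, 0.2, -3.1]
opening: 0.0497
```

```bash
python3 -c "
from h import *
s=snap('wrist','w8');mv([.5375,-.147,.2],-91.5)"
```

```text
at [0.4076 0.303  0.1979] yaw -83.95 -> offset [461.2 -81.8  -1.4] roll 0.1318
```

View pics/w8.png

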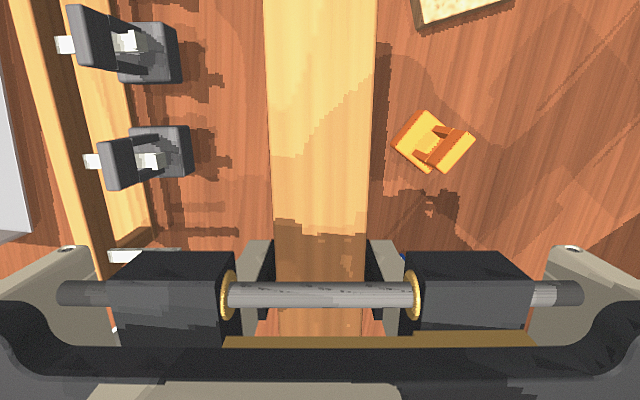

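The caul is held: opening 49.7 mm, wrist force about 3 N. The caul fills columns 265–377 and the two nearer weights are at left. I'll carry it over the board.

Emit:
{"fn": "jog_arm", "kwargs": {
  "motion": [
    {"offset": [15,-3,0],"roll": 0.01,"hand": 35},
    {"offset": [40,-7,0],"roll": 0.02,"hand": 35},
    {"offset": [70,-13,0],"roll": 0.03,"hand": 35},
    {"offset": [102,-18,0],"roll": 0.04,"hand": 35},
    {"offset": [134,-24,0],"roll": 0.05,"hand": 35},
    {"offset": [166,-30,0],"roll": 0.06,"hand": 35},
    {"offset": [198,-36,0],"roll": 0.07,"hand": 35},
    {"offset": [230,-42,0],"roll": 0.08,"hand": 35},
    {"offset": [262,-48,0],"roll": 0.09,"hand": 35},
    {"offset": [294,-54,0],"roll": 0.1,"hand": 35},
    {"offset": [326,-60,0],"roll": 0.11,"hand": 35},
    {"offset": [358,-66,0],"roll": 0.12,"hand": 35},
    {"offset": [388,-71,0],"roll": 0.13,"hand": 35},
    {"offset": [416,-76,0],"roll": 0.132,"hand": 35},
    {"offset": [440,-81,0],"roll": 0.132,"hand": 35},
    {"offset": [453,-83,0],"roll": 0.132,"hand": 35},
    {"offset": [458,-84,0],"roll": 0.132,"hand": 35},
    {"offset": [458,-84,0],"roll": 0.132,"hand": 35},
    {"offset": [458,-84,0],"roll": 0.132,"hand": 35}
  ]
}}

```text
clock: 15.82
tool_pos: [0.5396, -0.1428, 0.1985]
orientation: [179.9, 0.0, -91.5]
force: [0.2, -0.6, -2.0]
opening: 0.0499
```

Emit:
{"fn": "jog_arm", "kwargs": {
  "motion": [
    {"offset": [0,0,20],"roll": 0,"hand": 35},
    {"offset": [0,0,45],"roll": 0,"hand": 35},
    {"offset": [0,0,65],"roll": 0,"hand": 35},
    {"offset": [0,0,80],"roll": 0,"hand": 35},
    {"offset": [0,0,85],"roll": 0,"hand": 35},
    {"offset": [0,0,85],"roll": 0,"hand": 35},
    {"offset": [0,0,85],"roll": 0,"hand": 35}
  ]
}}

```text
clock: 16.4
tool_pos: [0.5406, -0.1422, 0.1151]
orientation: [-180.0, -0.0, -91.4]
force: [-0.6, 0.0, -1.8]
opening: 0.0499
```

Run:
```python
from h import *
b=snap('side','b9');a=snap('scene','a9');mv([.5388,-.1442,.044],-91.5);print(ctrl.get_obs()['opening'])
i=cv2.resize(b['img'][110:230,270:380,::-1],None,fx=3.5,fy=3.5,interpolation=2)
j=cv2.resize(a['img'][130:250,150:350,::-1],None,fx=2,fy=3.5/1.75,interpolation=2)
j=cv2.copyMakeBorder(j,0,i.shape[0]-j.shape[0],0,0,0)
cv2.imwrite('pics/c9.png',np.hstack([i,j]));print(i.shape,j.shape)
```

```text
at [ 0.5411 -0.1425  0.1158] yaw -91.45 -> offset [ 1.8  2.4 71.8] roll 0.001
0.04977758096435093
(420, 385, 3) (420, 400, 3)
```

View pics/c9.png

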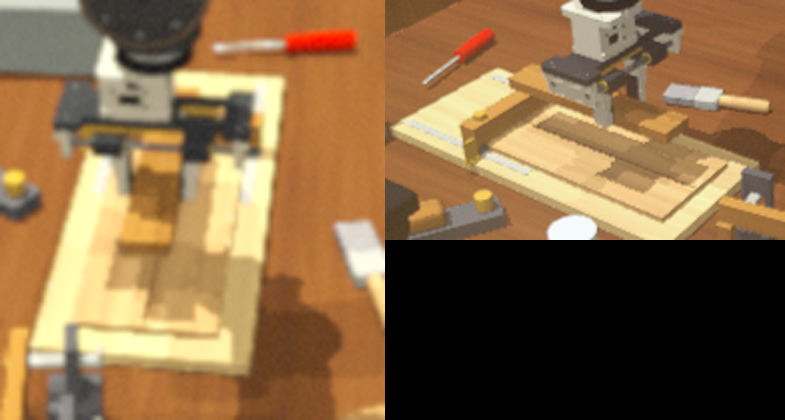

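Run:
```python
from h import *
b=load('b9');a=load('a9')
B=lambda L:[(270+u/3.5,110+v/3.5) for u,v in L]
A=lambda L:[(150+(u-385)/2,130+v/2) for u,v in L]
print(onz(b,B([(120,238),(169,241)]),.119).round(4).tolist())
print(onz(a,A([(655,132),(688,115)]),.119).round(4).tolist())
print(((proj(a,[[.5435-.025,-.0485,.119],[.5435+.025,-.0485,.119],[.5435-.025,-.0485,.101],[.5435+.025,-.0485,.101],[.536-.025,-.3285,.119]])-[150,130])*2+[385,0]).round(0).tolist())
print(((proj(b,[[.5435-.025,-.0485,.119],[.5435+.025,-.0485,.119],[.5435-.025,-.0485,.101],[.5435+.025,-.0485,.101]])-[270,110])*3.5).round(0).tolist())
```

```text
[[0.5655, -0.0485, 0.119], [0.5174, -0.0479, 0.119]]
[[0.5769, -0.0614, 0.119], [0.5215, -0.0487, 0.119]]
[[689.0, 114.0], [667.0, 132.0], [690.0, 126.0], [668.0, 144.0], [533.0, 60.0]]
[[168.0, 241.0], [117.0, 238.0], [168.0, 255.0], [118.0, 252.0]]
```

Emit:
{"fn": "jog_arm", "kwargs": {
  "motion": [
    {"offset": [2,2,15],"roll": 0,"hand": 35},
    {"offset": [2,2,30],"roll": 0,"hand": 35},
    {"offset": [2,2,42],"roll": 0,"hand": 35},
    {"offset": [2,2,52],"roll": 0,"hand": 35},
    {"offset": [2,2,60],"roll": 0,"hand": 35},
    {"offset": [2,2,66],"roll": 0,"hand": 35},
    {"offset": [2,2,68],"roll": 0,"hand": 35},
    {"offset": [2,2,70],"roll": 0,"hand": 35},
    {"offset": [2,2,71],"roll": 0,"hand": 35},
    {"offset": [2,2,71],"roll": 0,"hand": 35},
    {"offset": [2,2,71],"roll": 0,"hand": 35}
  ]
}}

```text
clock: 17.42
tool_pos: [0.5386, -0.1447, 0.044]
orientation: [-180.0, 0.0, -91.5]
force: [-0.7, -0.5, -2.6]
opening: 0.0498
```

Emit:
{"fn": "jog_arm", "kwargs": {
  "motion": [
    {"offset": [0,0,0],"roll": 0,"hand": 52},
    {"offset": [0,0,0],"roll": 0,"hand": 58},
    {"offset": [0,0,0],"roll": 0,"hand": 70},
    {"offset": [0,0,0],"roll": 0,"hand": 75},
    {"offset": [0,0,0],"roll": 0,"hand": 75},
    {"offset": [0,0,-20],"roll": 0,"hand": 75},
    {"offset": [0,0,-60],"roll": 0,"hand": 75},
    {"offset": [0,0,-100],"roll": 0,"hand": 75},
    {"offset": [0,0,-140],"roll": 0,"hand": 75},
    {"offset": [0,0,-180],"roll": 0,"hand": 75},
    {"offset": [40,0,-220],"roll": 0,"hand": 75},
    {"offset": [80,0,-256],"roll": 0,"hand": 75},
    {"offset": [120,0,-256],"roll": 0,"hand": 75},
    {"offset": [135,0,-256],"roll": 0,"hand": 75},
    {"offset": [135,0,-256],"roll": 0,"hand": 75},
    {"offset": [135,0,-256],"roll": 0,"hand": 75},
    {"offset": [135,0,-256],"roll": 0,"hand": 75}
  ]
}}

```text
clock: 18.83
tool_pos: [0.5344, -0.2797, 0.2991]
orientation: [180.0, 0.0, -91.5]
force: [0.0, 0.6, -1.2]
opening: 0.0746
```

Run:
```python
from h import *
s=snap('wrist','w10');print(tool()[:3,3])
cv2.imwrite('pics/w10c.png',cv2.resize(s['img'][70:250,220:420,::-1],None,fx=3.3,fy=3.3,interpolation=0))
```

```text
[ 0.53446796 -0.27919078  0.2991066 ]
```

View pics/w10c.png

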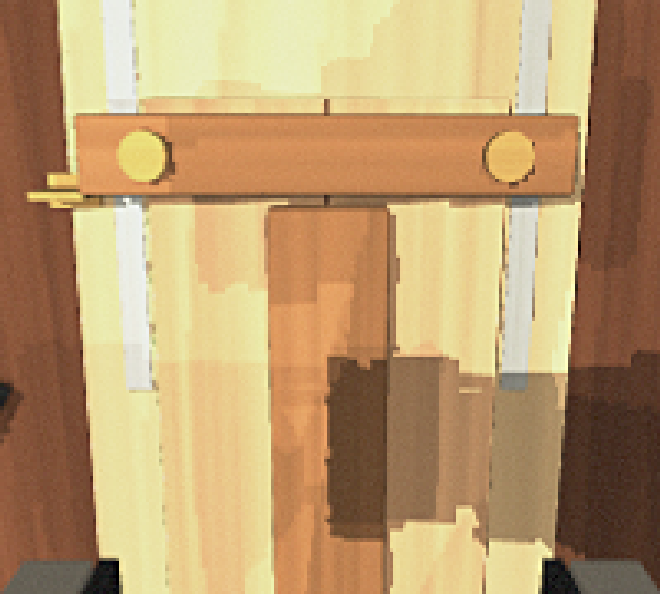

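Run:
```python
from h import *
s=load('w10');C=lambda L:[(220+u/3.3,70+v/3.3) for u,v in L]
sh=lambda n,P:print(n,P.round(4).tolist())
sh('stop front',onz(s,C([(78,195),(327,195),(576,196)]),.0645))
sh('stop back',onz(s,C([(75,115),(327,115),(578,117)]),.0645))
sh('mark',onz(s,C([(45,197)]),.052))
sh('caul end',onz(s,C([(268,207),(388,208)]),.046))
sh('caul low',onz(s,C([(273,560),(388,560)]),.046))
sh('seam',onz(s,C([(327,106),(327,200)]),.028))
```

```text
stop front [[0.6284, -0.3382, 0.0645], [0.5334, -0.3356, 0.0645], [0.4384, -0.3328, 0.0645]]
stop back [[0.6265, -0.3674, 0.0645], [0.5326, -0.3647, 0.0645], [0.439, -0.3617, 0.0645]]
mark [[0.6447, -0.337, 0.052]]
caul end [[0.5573, -0.3301, 0.046], [0.5092, -0.3284, 0.046]]
caul low [[0.5621, -0.1747, 0.046], [0.5104, -0.1733, 0.046]]
seam [[0.5326, -0.3682, 0.028], [0.5336, -0.3308, 0.028]]
```

The caul's end is about 6 mm from the stop front (offset about 0.146) and it is centred on the seam to under 1 mm. The stop is 1–2 mm short of the mark, which is inside tolerance. Next I'll look over the rack.

Emit:
{"fn": "jog_arm", "kwargs": {
  "motion": [
    {"offset": [-481,-53,0],"roll": 1.42,"hand": 60},
    {"offset": [-481,-53,0],"roll": 1.42,"hand": 60},
    {"offset": [-481,-53,0],"roll": 1.42,"hand": 60},
    {"offset": [-481,-53,0],"roll": 1.42,"hand": 60},
    {"offset": [-481,-53,0],"roll": 1.42,"hand": 60},
    {"offset": [-481,-53,0],"roll": 1.42,"hand": 60},
    {"offset": [-481,-53,0],"roll": 1.42,"hand": 60},
    {"offset": [-481,-53,0],"roll": 1.42,"hand": 60},
    {"offset": [-481,-53,0],"roll": 1.42,"hand": 60},
    {"offset": [-481,-53,0],"roll": 1.42,"hand": 60},
    {"offset": [-481,-53,0],"roll": 1.42,"hand": 60},
    {"offset": [-481,-53,0],"roll": 1.42,"hand": 60},
    {"offset": [-481,-53,0],"roll": 1.42,"hand": 60},
    {"offset": [-481,-53,0],"roll": 1.42,"hand": 60},
    {"offset": [-481,-53,0],"roll": 1.42,"hand": 60},
    {"offset": [-481,-53,0],"roll": 1.42,"hand": 60},
    {"offset": [-481,-53,0],"roll": 1.42,"hand": 60}
  ]
}}

```text
clock: 20.3
tool_pos: [0.5999, 0.1992, 0.2998]
orientation: [-180.0, 0.0, -172.8]
force: [-0.2, -1.4, 0.7]
opening: 0.0601
```

Run:
```python
from h import *
s=snap('wrist','w11');print(tool()[:3,3],ctrl.get_obs()['joint_pos'])
cv2.imwrite('pics/w11c.png',cv2.resize(s['img'][0:270,100:540,::-1],None,fx=1.8,fy=1.8,interpolation=2))
```

```text
[0.60002621 0.19892723 0.29991546] [ 3.60064388e+01  1.47107168e+01  5.09624839e-01  3.01803980e-03
 -7.57783731e+01 -1.18880318e+02]
```

View pics/w11c.png

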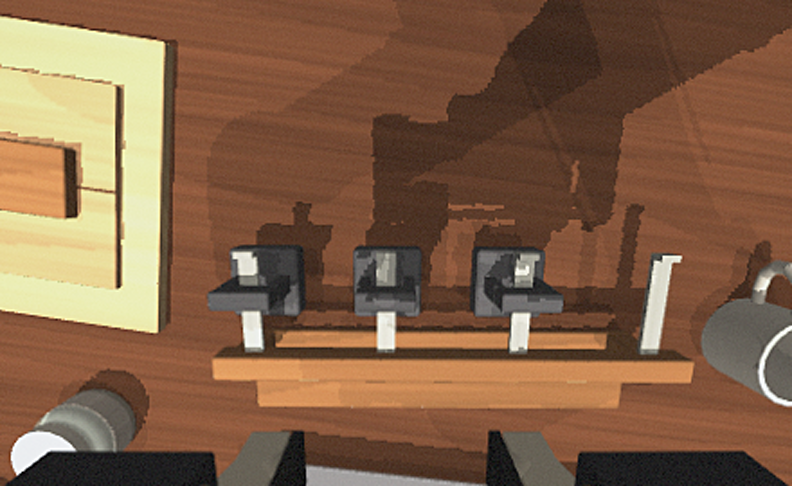

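Run:
```python
from h import *
s=load('w11');C=lambda L:[(100+u/1.8,v/1.8) for u,v in L]
sh=lambda n,P:print(n,P.round(4).tolist())
W=onz(s,C([(240.5,301),(387.5,302),(531,301)]),.128);sh('w',W)
e=onz(s,C([(213,351),(692,359)]),.115);sh('bar front',e)
h=onz(s,C([(243,252),(665,255)]),.11);sh('hook tips',h)
hk=onz(s,C([(254,345),(387,345),(519,345),(650,348)]),.1);sh('hooks rear',hk)
for P in(W[:,:2],e[:,:2],h[:,:2],hk[:,:2]):
    d=P[-1]-P[0];print(np.degrees(np.arctan2(-d[0],d[1])),np.linalg.norm(d))
t=np.radians(7.);u=np.array([np.cos(t),np.sin(t)]);print((W[:,:2]-e[0,:2])@u,(h[:,:2]-e[0,:2])@u)
```

```text
w [[0.5919, 0.1031, 0.128], [0.5814, 0.1917, 0.128], [0.5699, 0.2782, 0.128]]
bar front [[0.6304, 0.083, 0.115], [0.5965, 0.3955, 0.115]]
hook tips [[0.5649, 0.0986, 0.11], [0.5333, 0.3613, 0.11]]
hooks rear [[0.6278, 0.1058, 0.1], [0.6165, 0.1953, 0.1], [0.6053, 0.2841, 0.1], [0.5962, 0.3737, 0.1]]
7.173562961986043 0.1764941098914681
6.173488213589893 0.3143883343476108
6.849504928780308 0.2645939302044843
6.728751180325457 0.2697149360647426
[-0.03570941 -0.03529563 -0.03624405] [-0.06309276 -0.06239777]
```

Weights hang on hooks 1 to 3, their eye tops at crop positions (240,301), (387,302) and (531,301), and hook 4 is bare. The rack yaw is about 6.8°. I'll take weight 1 first.

Emit:
{"fn": "jog_arm", "kwargs": {
  "motion": [
    {"offset": [22,-95,0],"roll": 0.007,"hand": 60},
    {"offset": [22,-95,0],"roll": 0.007,"hand": 60},
    {"offset": [22,-95,0],"roll": 0.007,"hand": 60},
    {"offset": [22,-95,40],"roll": 0.007,"hand": 60},
    {"offset": [22,-95,80],"roll": 0.007,"hand": 60},
    {"offset": [22,-95,115],"roll": 0.007,"hand": 60},
    {"offset": [22,-95,140],"roll": 0.007,"hand": 60},
    {"offset": [22,-95,160],"roll": 0.007,"hand": 60},
    {"offset": [22,-95,175],"roll": 0.007,"hand": 60},
    {"offset": [22,-95,185],"roll": 0.007,"hand": 60},
    {"offset": [22,-95,191],"roll": 0.007,"hand": 60},
    {"offset": [22,-95,191],"roll": 0.007,"hand": 60},
    {"offset": [22,-95,191],"roll": 0.007,"hand": 60},
    {"offset": [22,-95,191],"roll": 0.007,"hand": 60}
  ]
}}

```text
clock: 21.52
tool_pos: [0.591, 0.1029, 0.1098]
orientation: [180.0, 0.1, -173.3]
force: [1.6, -0.1, 0.5]
opening: 0.0607
```

Emit:
{"fn": "jog_arm", "kwargs": {
  "motion": [
    {"offset": [0,0,0],"roll": 0,"hand": 45},
    {"offset": [0,0,0],"roll": 0,"hand": 38},
    {"offset": [0,0,0],"roll": 0,"hand": 30},
    {"offset": [0,0,0],"roll": 0,"hand": 25},
    {"offset": [0,0,0],"roll": 0,"hand": 25},
    {"offset": [0,0,0],"roll": 0,"hand": 25},
    {"offset": [0,0,0],"roll": 0,"hand": 25},
    {"offset": [0,0,-6],"roll": 0,"hand": 25},
    {"offset": [0,0,-12],"roll": 0,"hand": 25},
    {"offset": [0,0,-18],"roll": 0,"hand": 25},
    {"offset": [0,0,-22],"roll": 0,"hand": 25},
    {"offset": [0,0,-22],"roll": 0,"hand": 25},
    {"offset": [0,0,-22],"roll": 0,"hand": 25}
  ]
}}

```text
clock: 22.6
tool_pos: [0.5902, 0.103, 0.1307]
orientation: [180.0, 0.0, -173.3]
force: [-0.6, -0.7, -5.0]
opening: 0.0375
```

Emit:
{"fn": "jog_arm", "kwargs": {
  "motion": [
    {"offset": [8,0,0],"roll": 0,"hand": 25},
    {"offset": [20,0,0],"roll": 0,"hand": 25},
    {"offset": [35,0,0],"roll": 0,"hand": 25},
    {"offset": [50,0,0],"roll": 0,"hand": 25},
    {"offset": [62,0,0],"roll": 0,"hand": 25},
    {"offset": [70,0,-5],"roll": 0,"hand": 25},
    {"offset": [70,0,-25],"roll": 0,"hand": 25},
    {"offset": [70,0,-50],"roll": 0,"hand": 25},
    {"offset": [70,0,-75],"roll": 0,"hand": 25},
    {"offset": [70,0,-90],"roll": 0,"hand": 25},
    {"offset": [70,0,-90],"roll": 0,"hand": 25},
    {"offset": [70,0,-90],"roll": 0,"hand": 25}
  ]
}}

```text
clock: 23.6
tool_pos: [0.5206, 0.0948, 0.2209]
orientation: [179.9, 0.1, -173.3]
force: [-0.4, -0.1, -6.9]
opening: 0.038
```

Run:
```python
from h import *
o=ctrl.get_obs();print(o['opening'],o['force'])
t=np.radians(-1.5);u=np.array([-np.sin(t),np.cos(t)])
c=np.array([.5373,-.1895])
for k in(-.08,0,.08): p=c+k*u; print(p); mv([*p,.22],178.5)
b=snap('side','b12');a=snap('scene','a12')
# caul near end top edge, expected
e=c+.14*u;print(proj(b,[*e,.046]),proj(a,[*e,.046]))
```

```text
0.03800578157844143 [-0.44390336 -0.13665681 -6.89332755]
[ 0.53520584 -0.26947259]
at [0.5206 0.0948 0.2209] yaw -173.26 -> offset [  28.3 -363.4    0.5] roll 0.1438
[ 0.5373 -0.1895]
at [0.5206 0.0948 0.2209] yaw -173.26 -> offset [  16.8 -284.3    0.6] roll 0.1438
[ 0.53939416 -0.10952741]
at [0.5206 0.0948 0.2209] yaw -173.26 -> offset [   5.4 -205.1    0.7] roll 0.1438
[[311.92827907 194.11023901]] [[298.25552401 214.02022007]]
```

```bash
cat >> h.py <<'E'
def chk(s,ks=(.1,.05,0,-.05),c=(.5373,-.1895),z=.046):
    "profiles of brightness across the expected caul: offsets (mm) of strongest edges each side; and along its near end"
    t=np.radians(-1.5);u=np.array([-np.sin(t),np.cos(t)]);v=np.array([np.cos(t),np.sin(t)]);c=np.array(c)
    g=cv2.GaussianBlur(s['img'][...,2].astype(np.float32),(0,0),.7)
    def prof(pts):
        q=proj(s,np.c_[pts,np.full(len(pts),z)]).astype(np.float32); return cv2.remap(g,q[:,:1],q[:,1:],cv2.INTER_LINEAR)[:,0]
    x=np.arange(-.06,.0601,.002)
    for k in ks: print('x',k,prof(c+k*u+x[:,None]*v)[::2].astype(int))
    y=np.arange(.1,.181,.002); print('y',prof(c+y[:,None]*u)[::2].astype(int))
E
python3 - <<'E'
from h import *
print('side');chk(load('b12'));print('scene');chk(load('a12'))
E
```

```text
side
x 0.1 [176 176 172 166 159 154 148 137 128 124 127 130 134 137 139 140 140 141
 142 141 140 140 142 142 140 136 131 132 138 145 153]
x 0.05 [170 171 171 168 150 113  80  68  66  66  66  69  69  66  64  64  65  66
  65  65  67  68  69  72  77  85  86  82  80  81  83]
x 0 [178 178 177 175 173 168 150 112  76  58  54  53  54  56  55  57  60  63
  64  63  61  59  59  59  57  55  57  68  80  84  86]
x -0.05 [176 176 175 174 173 171 164 143 107  79  72  73  71  60  49  46  47  50
  51  49  48  49  49  49  49  49  47  47  51  59  74]
y [140 138 138 138 138 136 133 123 104  87  74  71  71  71  72  74  77  83
  90  92  84]
scene
x 0.1 [171 170 169 167 163 163 163 163 160 148 123  99  88  86  87  88  90  91
  91  92  93  92  85  74  69  71  91 130 156 157 153]
x 0.05 [171 169 169 169 164 160 158 158 155 150 128 103  91  88  87  87  89  90
  89  90  90  89  85  76  70  71  90 126 154 156 152]
x 0 [173 171 169 168 166 165 164 165 163 154 129 104  92  88  87  89  90  89
  87  86  86  86  81  71  66  70  87 125 149 155 151]
x -0.05 [174 180 189 190 176 167 163 163 160 153 130 103  90  87  87  87  87  86
  87  88  89  89  85  74  67  68  85 119 148 155 152]
y [ 88  88  89  90  90  91  92  92  92  84  69  58  61  90 130 145 141 140
 141 138 122]
```

The caul has not moved. Both views agree with the wrist measurement to within the known scene-camera bias. I'll carry weight 1 to the stop end of the caul.

Emit:
{"fn": "jog_arm", "kwargs": {
  "motion": [
    {"offset": [2,-15,0],"roll": 0.01,"hand": 25},
    {"offset": [4,-40,0],"roll": 0.03,"hand": 25},
    {"offset": [6,-70,0],"roll": 0.05,"hand": 25},
    {"offset": [8,-102,0],"roll": 0.07,"hand": 25},
    {"offset": [10,-134,0],"roll": 0.09,"hand": 25},
    {"offset": [13,-166,0],"roll": 0.1,"hand": 25},
    {"offset": [15,-198,0],"roll": 0.11,"hand": 25},
    {"offset": [18,-230,0],"roll": 0.12,"hand": 25},
    {"offset": [20,-262,0],"roll": 0.13,"hand": 25},
    {"offset": [23,-294,0],"roll": 0.14,"hand": 25},
    {"offset": [25,-322,0],"roll": 0.144,"hand": 25},
    {"offset": [27,-345,0],"roll": 0.144,"hand": 25},
    {"offset": [28,-358,0],"roll": 0.144,"hand": 25},
    {"offset": [29,-363,0],"roll": 0.144,"hand": 25},
    {"offset": [29,-363,0],"roll": 0.144,"hand": 25},
    {"offset": [29,-363,0],"roll": 0.144,"hand": 25}
  ]
}}

```text
clock: 25.03
tool_pos: [0.5341, -0.2688, 0.2195]
orientation: [180.0, -0.1, 178.5]
force: [-0.2, 0.0, -6.0]
opening: 0.0383
```

Emit:
{"fn": "jog_arm", "kwargs": {
  "motion": [
    {"offset": [0,0,20],"roll": 0,"hand": 25},
    {"offset": [0,0,45],"roll": 0,"hand": 25},
    {"offset": [0,0,65],"roll": 0,"hand": 25},
    {"offset": [0,0,78],"roll": 0,"hand": 25},
    {"offset": [0,0,85],"roll": 0,"hand": 25},
    {"offset": [0,0,88],"roll": 0,"hand": 25},
    {"offset": [0,0,89],"roll": 0,"hand": 25},
    {"offset": [0,0,89],"roll": 0,"hand": 25},
    {"offset": [0,0,89],"roll": 0,"hand": 25}
  ]
}}

```text
clock: 25.78
tool_pos: [0.5353, -0.2693, 0.1327]
orientation: [-180.0, 0.1, 178.5]
force: [-0.3, -0.5, -5.5]
opening: 0.0379
```

Emit:
{"fn": "jog_arm", "kwargs": {
  "motion": [
    {"offset": [0,0,2],"roll": 0,"hand": 25},
    {"offset": [0,0,3],"roll": 0,"hand": 25},
    {"offset": [0,0,4],"roll": 0,"hand": 25},
    {"offset": [0,0,5],"roll": 0,"hand": 25},
    {"offset": [0,0,5],"roll": 0,"hand": 25},
    {"offset": [0,0,5],"roll": 0,"hand": 25}
  ]
}}

```text
clock: 26.28
tool_pos: [0.5347, -0.2695, 0.1271]
orientation: [-180.0, 0.0, 178.5]
force: [-1.3, 1.5, 0.2]
opening: 0.0377
```

Contact: the wrist force fell to about 0. I'll open, rise and go straight back over weight 2.

Emit:
{"fn": "jog_arm", "kwargs": {
  "motion": [
    {"offset": [0,0,0],"roll": 0,"hand": 42},
    {"offset": [0,0,0],"roll": 0,"hand": 50},
    {"offset": [0,0,0],"roll": 0,"hand": 58},
    {"offset": [0,0,0],"roll": 0,"hand": 60},
    {"offset": [0,0,0],"roll": 0,"hand": 60},
    {"offset": [0,0,-15],"roll": 0,"hand": 60},
    {"offset": [0,0,-50],"roll": 0,"hand": 60},
    {"offset": [0,0,-90],"roll": 0,"hand": 60},
    {"offset": [0,0,-130],"roll": 0,"hand": 60},
    {"offset": [0,0,-150],"roll": 0,"hand": 60},
    {"offset": [0,0,-150],"roll": 0,"hand": 60}
  ]
}}

```text
clock: 27.2
tool_pos: [0.5368, -0.2704, 0.283]
orientation: [-179.8, 0.5, 178.5]
force: [0.9, 0.4, 0.3]
opening: 0.06
```

Run:
```python
from h import *
s=snap('wrist','w13'); mv([.579,.191,.277],-173.2)
a=snap('scene','a13');b=snap('side','b13')
i=cv2.resize(b['img'][110:230,270:380,::-1],None,fx=3.5,fy=3.5,interpolation=2)
j=cv2.resize(a['img'][130:250,150:350,::-1],(400,240),interpolation=2);j=cv2.copyMakeBorder(j,0,180,0,0,0)
cv2.imwrite('pics/c13.png',np.hstack([i,j]))
# dark mask of weight in wrist
h=cv2.cvtColor(s['img'],cv2.COLOR_RGB2HSV);m=((h[...,1]<60)&(h[...,2]<130)).astype(np.uint8);m[235:]=0
n,l,st,ce=cv2.connectedComponentsWithStats(m)
for k in range(1,n):
    if st[k,4]>200: print(st[k])
print(proj(s,[[.5345,-.2695,.046],[.5345,-.2695,.146]]))
```

```text
at [ 0.5359 -0.2697  0.2798] yaw 178.51 -> offset [-31.1 461.7   2.5] roll -0.1448
[355   0  66  19 536]
[ 301  152   41   44 1717]
[612 176  28  59 535]
[[320.94553843 168.81427802]
 [321.22961054 190.22749563]]
```

Emit:
{"fn": "jog_arm", "kwargs": {
  "motion": [
    {"offset": [-31,462,0],"roll": -0.145,"hand": 60},
    {"offset": [-31,462,0],"roll": -0.145,"hand": 60},
    {"offset": [-31,462,0],"roll": -0.145,"hand": 60},
    {"offset": [-31,462,0],"roll": -0.145,"hand": 60},
    {"offset": [-31,462,0],"roll": -0.145,"hand": 60},
    {"offset": [-31,462,0],"roll": -0.145,"hand": 60},
    {"offset": [-31,462,0],"roll": -0.145,"hand": 60},
    {"offset": [-31,462,0],"roll": -0.145,"hand": 60},
    {"offset": [-31,462,0],"roll": -0.145,"hand": 60},
    {"offset": [-31,462,0],"roll": -0.145,"hand": 60},
    {"offset": [-31,462,0],"roll": -0.145,"hand": 60},
    {"offset": [-31,462,0],"roll": -0.145,"hand": 60},
    {"offset": [-31,462,0],"roll": -0.145,"hand": 60},
    {"offset": [-31,462,0],"roll": -0.145,"hand": 60},
    {"offset": [-31,462,50],"roll": -0.145,"hand": 60},
    {"offset": [-31,462,85],"roll": -0.145,"hand": 60},
    {"offset": [-31,462,110],"roll": -0.145,"hand": 60},
    {"offset": [-31,462,125],"roll": -0.145,"hand": 60},
    {"offset": [-31,462,125],"roll": -0.145,"hand": 60},
    {"offset": [-31,462,125],"roll": -0.145,"hand": 60}
  ]
}}

```text
clock: 29.02
tool_pos: [0.5775, 0.19, 0.1511]
orientation: [-179.9, -0.1, -173.3]
force: [0.3, 0.8, 0.3]
opening: 0.0597
```

Run:
```python
from h import *
s=snap('wrist','w14'); mv([.579,.191,.109],-173.2)
```

```text
at [0.5783 0.1908 0.1524] yaw -173.24 -> offset [-0.7  0.1 43.4] roll -0.0008
```

Emit:
{"fn": "jog_arm", "kwargs": {
  "motion": [
    {"offset": [-1,0,15],"roll": 0,"hand": 60},
    {"offset": [-1,0,27],"roll": 0,"hand": 60},
    {"offset": [-1,0,36],"roll": 0,"hand": 60},
    {"offset": [-1,0,41],"roll": 0,"hand": 60},
    {"offset": [-1,0,43],"roll": 0,"hand": 60},
    {"offset": [-1,0,43],"roll": 0,"hand": 60},
    {"offset": [-1,0,43],"roll": 0,"hand": 60},
    {"offset": [-1,0,43],"roll": 0,"hand": 45},
    {"offset": [-1,0,43],"roll": 0,"hand": 35},
    {"offset": [-1,0,43],"roll": 0,"hand": 25},
    {"offset": [-1,0,43],"roll": 0,"hand": 25},
    {"offset": [-1,0,43],"roll": 0,"hand": 25},
    {"offset": [-1,0,43],"roll": 0,"hand": 25},
    {"offset": [-1,0,43],"roll": 0,"hand": 25}
  ]
}}

```text
clock: 30.23
tool_pos: [0.5788, 0.1915, 0.1089]
orientation: [-180.0, 0.0, -173.2]
force: [-0.0, -2.4, 3.7]
opening: 0.0379
```

Emit:
{"fn": "jog_arm", "kwargs": {
  "motion": [
    {"offset": [0,0,-6],"roll": 0,"hand": 25},
    {"offset": [0,0,-12],"roll": 0,"hand": 25},
    {"offset": [0,0,-18],"roll": 0,"hand": 25},
    {"offset": [0,0,-22],"roll": 0,"hand": 25},
    {"offset": [0,0,-22],"roll": 0,"hand": 25},
    {"offset": [0,0,-22],"roll": 0,"hand": 25}
  ]
}}

```text
clock: 30.73
tool_pos: [0.5787, 0.192, 0.1308]
orientation: [180.0, 0.0, -173.2]
force: [0.7, -0.0, -4.9]
opening: 0.0377
```

Emit:
{"fn": "jog_arm", "kwargs": {
  "motion": [
    {"offset": [8,0,0],"roll": 0,"hand": 25},
    {"offset": [20,0,0],"roll": 0,"hand": 25},
    {"offset": [35,0,0],"roll": 0,"hand": 25},
    {"offset": [50,0,0],"roll": 0,"hand": 25},
    {"offset": [62,0,0],"roll": 0,"hand": 25},
    {"offset": [70,0,-5],"roll": 0,"hand": 25},
    {"offset": [70,0,-25],"roll": 0,"hand": 25},
    {"offset": [70,0,-50],"roll": 0,"hand": 25},
    {"offset": [70,0,-75],"roll": 0,"hand": 25},
    {"offset": [70,0,-90],"roll": 0,"hand": 25},
    {"offset": [70,0,-90],"roll": 0,"hand": 25},
    {"offset": [70,0,-90],"roll": 0,"hand": 25}
  ]
}}

```text
clock: 31.73
tool_pos: [0.509, 0.1837, 0.2209]
orientation: [179.9, 0.1, -173.2]
force: [-0.1, -0.4, -5.0]
opening: 0.0379
```

Run:
```python
from h import *
o=ctrl.get_obs();print(o['opening'],o['force'])
snap('side','b15');a=snap('scene','a15');mv([.5365,-.1895,.2209],178.5);chk(a,(.1,.05,0))
```

```text
0.03787563856000302 [-0.12335237 -0.38840598 -4.96998536]
at [0.5082 0.1831 0.2191] yaw -173.21 -> offset [  15.9 -373.3   -1.6] roll 0.1446
x 0.1 [170 170 169 166 162 162 162 163 160 148 123  99  89  86  86  88  89  91
  91  91  92  92  86  74  69  72  92 129 154 156 153]
x 0.05 [170 169 168 168 164 160 159 158 155 149 128 103  90  87  86  86  88  88
  89  90  90  89  84  75  69  70  89 125 153 155 150]
x 0 [173 171 169 167 166 165 164 164 162 154 129 103  91  88  88  89  89  88
  87  87  86  86  81  73  67  69  87 125 148 154 151]
y [ 88  88  88  88  91  91  91  91  91  85  70  59  62  90 132 153 157 157
 157 153 134]
```

The caul profile is unchanged. I'll carry weight 2 to the caul's middle.

Emit:
{"fn": "jog_arm", "kwargs": {
  "motion": [
    {"offset": [1,-15,0],"roll": 0.01,"hand": 25},
    {"offset": [2,-40,0],"roll": 0.03,"hand": 25},
    {"offset": [3,-70,0],"roll": 0.05,"hand": 25},
    {"offset": [5,-102,0],"roll": 0.07,"hand": 25},
    {"offset": [6,-134,0],"roll": 0.09,"hand": 25},
    {"offset": [7,-166,0],"roll": 0.1,"hand": 25},
    {"offset": [8,-198,0],"roll": 0.11,"hand": 25},
    {"offset": [10,-230,0],"roll": 0.12,"hand": 25},
    {"offset": [11,-262,0],"roll": 0.13,"hand": 25},
    {"offset": [12,-294,0],"roll": 0.14,"hand": 25},
    {"offset": [14,-324,0],"roll": 0.145,"hand": 25},
    {"offset": [15,-350,0],"roll": 0.145,"hand": 25},
    {"offset": [16,-367,0],"roll": 0.145,"hand": 25},
    {"offset": [16,-373,0],"roll": 0.145,"hand": 25},
    {"offset": [16,-373,0],"roll": 0.145,"hand": 25},
    {"offset": [16,-373,0],"roll": 0.145,"hand": 25}
  ]
}}

```text
clock: 33.17
tool_pos: [0.5367, -0.1889, 0.2193]
orientation: [180.0, -0.1, 178.4]
force: [-0.7, 0.4, -4.3]
opening: 0.0377
```

Emit:
{"fn": "jog_arm", "kwargs": {
  "motion": [
    {"offset": [0,0,20],"roll": 0,"hand": 25},
    {"offset": [0,0,45],"roll": 0,"hand": 25},
    {"offset": [0,0,65],"roll": 0,"hand": 25},
    {"offset": [0,0,78],"roll": 0,"hand": 25},
    {"offset": [0,0,85],"roll": 0,"hand": 25},
    {"offset": [0,0,88],"roll": 0,"hand": 25},
    {"offset": [0,0,88],"roll": 0,"hand": 25},
    {"offset": [0,0,88],"roll": 0,"hand": 25},
    {"offset": [0,0,88],"roll": 0,"hand": 25}
  ]
}}

```text
clock: 33.92
tool_pos: [0.5382, -0.1886, 0.1336]
orientation: [-180.0, 0.1, 178.5]
force: [-0.3, -1.0, -5.1]
opening: 0.0379
```

Emit:
{"fn": "jog_arm", "kwargs": {
  "motion": [
    {"offset": [1,0,2],"roll": 0,"hand": 25},
    {"offset": [1,0,4],"roll": 0,"hand": 25},
    {"offset": [1,0,5],"roll": 0,"hand": 25},
    {"offset": [1,0,6],"roll": 0,"hand": 25},
    {"offset": [1,0,6],"roll": 0,"hand": 25},
    {"offset": [1,0,6],"roll": 0,"hand": 25}
  ]
}}

```text
clock: 34.42
tool_pos: [0.5367, -0.1889, 0.1269]
orientation: [-180.0, 0.0, 178.5]
force: [-0.9, 1.1, -0.1]
opening: 0.0382
```

Emit:
{"fn": "jog_arm", "kwargs": {
  "motion": [
    {"offset": [0,0,0],"roll": 0,"hand": 42},
    {"offset": [0,0,0],"roll": 0,"hand": 50},
    {"offset": [0,0,0],"roll": 0,"hand": 56},
    {"offset": [0,0,0],"roll": 0,"hand": 56},
    {"offset": [0,0,0],"roll": 0,"hand": 56},
    {"offset": [0,0,-15],"roll": 0,"hand": 56},
    {"offset": [0,0,-50],"roll": 0,"hand": 56},
    {"offset": [0,0,-90],"roll": 0,"hand": 56},
    {"offset": [0,0,-130],"roll": 0,"hand": 60},
    {"offset": [0,0,-150],"roll": 0,"hand": 60},
    {"offset": [0,0,-150],"roll": 0,"hand": 60}
  ]
}}

```text
clock: 35.33
tool_pos: [0.5389, -0.1894, 0.2828]
orientation: [-179.9, 0.5, 178.5]
force: [-0.3, 0.5, 0.6]
opening: 0.0598
```

Run:
```python
from h import *
s=snap('wrist','w16'); mv([.568,.279,.277],-173.2)
h=cv2.cvtColor(s['img'],cv2.COLOR_RGB2HSV);m=((h[...,1]<60)&(h[...,2]<130)).astype(np.uint8);m[235:]=0
n,l,st,ce=cv2.connectedComponentsWithStats(m)
for k in range(1,n):
    if st[k,4]>200: print(st[k])
```

```text
at [ 0.5378 -0.1889  0.2798] yaw 178.51 -> offset [-18.  468.5   2.7] roll -0.1447
[ 223  152   56   45 1972]
[ 301  153   40   44 1722]
[618 168  22  67 394]
```

Both weights are standing. Now weight 3.

Emit:
{"fn": "jog_arm", "kwargs": {
  "motion": [
    {"offset": [-18,468,0],"roll": -0.145,"hand": 60},
    {"offset": [-18,468,0],"roll": -0.145,"hand": 60},
    {"offset": [-18,468,0],"roll": -0.145,"hand": 60},
    {"offset": [-18,468,0],"roll": -0.145,"hand": 60},
    {"offset": [-18,468,0],"roll": -0.145,"hand": 60},
    {"offset": [-18,468,0],"roll": -0.145,"hand": 60},
    {"offset": [-18,468,0],"roll": -0.145,"hand": 60},
    {"offset": [-18,468,0],"roll": -0.145,"hand": 60},
    {"offset": [-18,468,0],"roll": -0.145,"hand": 60},
    {"offset": [-18,468,0],"roll": -0.145,"hand": 60},
    {"offset": [-18,468,0],"roll": -0.145,"hand": 60},
    {"offset": [-18,468,0],"roll": -0.145,"hand": 60},
    {"offset": [-18,468,0],"roll": -0.145,"hand": 60},
    {"offset": [-18,468,0],"roll": -0.145,"hand": 60},
    {"offset": [-18,468,50],"roll": -0.145,"hand": 60},
    {"offset": [-18,468,85],"roll": -0.145,"hand": 60},
    {"offset": [-18,468,110],"roll": -0.145,"hand": 60},
    {"offset": [-18,468,125],"roll": -0.145,"hand": 60},
    {"offset": [-18,468,125],"roll": -0.145,"hand": 60},
    {"offset": [-18,468,125],"roll": -0.145,"hand": 60}
  ]
}}

```text
clock: 37.05
tool_pos: [0.5667, 0.2772, 0.1512]
orientation: [-179.9, -0.1, -173.3]
force: [-0.9, -0.6, 0.7]
opening: 0.0599
```

Run:
```python
from h import *
s=snap('wrist','w17'); mv([.568,.279,.109],-173.2)
```

```text
at [0.5674 0.278  0.1526] yaw -173.23 -> offset [-0.7  1.  43.6] roll -0.0005
```

Emit:
{"fn": "jog_arm", "kwargs": {
  "motion": [
    {"offset": [-1,1,15],"roll": 0,"hand": 60},
    {"offset": [-1,1,27],"roll": 0,"hand": 60},
    {"offset": [-1,1,36],"roll": 0,"hand": 60},
    {"offset": [-1,1,41],"roll": 0,"hand": 60},
    {"offset": [-1,1,43],"roll": 0,"hand": 60},
    {"offset": [-1,1,43],"roll": 0,"hand": 60},
    {"offset": [-1,1,43],"roll": 0,"hand": 60},
    {"offset": [-1,1,43],"roll": 0,"hand": 45},
    {"offset": [-1,1,43],"roll": 0,"hand": 35},
    {"offset": [-1,1,43],"roll": 0,"hand": 25},
    {"offset": [-1,1,43],"roll": 0,"hand": 25},
    {"offset": [-1,1,43],"roll": 0,"hand": 25},
    {"offset": [-1,1,43],"roll": 0,"hand": 25},
    {"offset": [-1,1,43],"roll": 0,"hand": 25}
  ]
}}

```text
clock: 38.27
tool_pos: [0.5677, 0.2797, 0.1089]
orientation: [-180.0, 0.0, -173.2]
force: [-0.4, -0.1, 2.6]
opening: 0.0381
```

Emit:
{"fn": "jog_arm", "kwargs": {
  "motion": [
    {"offset": [0,0,-6],"roll": 0,"hand": 25},
    {"offset": [0,0,-12],"roll": 0,"hand": 25},
    {"offset": [0,0,-18],"roll": 0,"hand": 25},
    {"offset": [0,0,-22],"roll": 0,"hand": 25},
    {"offset": [0,0,-22],"roll": 0,"hand": 25},
    {"offset": [0,0,-22],"roll": 0,"hand": 25}
  ]
}}

```text
clock: 38.77
tool_pos: [0.5676, 0.2799, 0.1308]
orientation: [180.0, 0.0, -173.2]
force: [-0.0, 0.0, -5.0]
opening: 0.0376
```

Emit:
{"fn": "jog_arm", "kwargs": {
  "motion": [
    {"offset": [8,0,0],"roll": 0,"hand": 25},
    {"offset": [20,0,0],"roll": 0,"hand": 25},
    {"offset": [35,0,0],"roll": 0,"hand": 25},
    {"offset": [50,0,0],"roll": 0,"hand": 25},
    {"offset": [62,0,0],"roll": 0,"hand": 25},
    {"offset": [70,0,-5],"roll": 0,"hand": 25},
    {"offset": [70,0,-25],"roll": 0,"hand": 25},
    {"offset": [70,0,-50],"roll": 0,"hand": 25},
    {"offset": [70,0,-75],"roll": 0,"hand": 25},
    {"offset": [70,0,-90],"roll": 0,"hand": 25},
    {"offset": [70,0,-90],"roll": 0,"hand": 25},
    {"offset": [70,0,-90],"roll": 0,"hand": 25}
  ]
}}

```text
clock: 39.77
tool_pos: [0.498, 0.2718, 0.2211]
orientation: [179.9, 0.1, -173.2]
force: [0.3, -0.1, -6.2]
opening: 0.0376
```

Run:
```python
from h import *
o=ctrl.get_obs();print(o['opening'],o['force'])
snap('side','b18');a=snap('scene','a18');mv([.5385,-.1075,.2209],178.5);chk(a,(.1,.05,0))
```

```text
0.037601113582582 [ 0.28437809 -0.05089416 -6.21478832]
at [0.4972 0.2709 0.2191] yaw -173.21 -> offset [   3.8 -380.6   -1.4] roll 0.1447
x 0.1 [170 171 169 166 162 161 162 162 159 148 123  99  89  85  86  89  90  91
  90  91  91  91  85  74  70  71  91 129 155 157 153]
x 0.05 [170 169 168 169 164 159 158 158 155 149 129 105  91  88  87  87  88  88
  89  90  91  91  85  74  68  68  88 124 150 154 151]
x 0 [173 170 167 157 126  92  74  70  70  70  70  69  70  70  71  73  77  82
  84  84  83  80  74  67  64  68  86 122 145 153 150]
y [ 89  88  88  89  89  89  90  90  89  84  70  59  61  90 131 153 157 157
 158 154 135]
```

Emit:
{"fn": "jog_arm", "kwargs": {
  "motion": [
    {"offset": [0,-15,0],"roll": 0.01,"hand": 25},
    {"offset": [0,-40,0],"roll": 0.03,"hand": 25},
    {"offset": [1,-70,0],"roll": 0.05,"hand": 25},
    {"offset": [1,-102,0],"roll": 0.07,"hand": 25},
    {"offset": [1,-134,0],"roll": 0.09,"hand": 25},
    {"offset": [2,-166,0],"roll": 0.1,"hand": 25},
    {"offset": [2,-198,0],"roll": 0.11,"hand": 25},
    {"offset": [2,-230,0],"roll": 0.12,"hand": 25},
    {"offset": [3,-262,0],"roll": 0.13,"hand": 25},
    {"offset": [3,-294,0],"roll": 0.14,"hand": 25},
    {"offset": [3,-326,0],"roll": 0.145,"hand": 25},
    {"offset": [4,-355,0],"roll": 0.145,"hand": 25},
    {"offset": [4,-374,0],"roll": 0.145,"hand": 25},
    {"offset": [4,-381,0],"roll": 0.145,"hand": 25},
    {"offset": [4,-381,0],"roll": 0.145,"hand": 25},
    {"offset": [4,-381,0],"roll": 0.145,"hand": 25}
  ]
}}

```text
clock: 41.2
tool_pos: [0.5386, -0.1077, 0.2194]
orientation: [-180.0, -0.1, 178.4]
force: [0.5, 0.5, -4.9]
opening: 0.0381
```

Emit:
{"fn": "jog_arm", "kwargs": {
  "motion": [
    {"offset": [0,0,20],"roll": 0,"hand": 25},
    {"offset": [0,0,45],"roll": 0,"hand": 25},
    {"offset": [0,0,65],"roll": 0,"hand": 25},
    {"offset": [0,0,78],"roll": 0,"hand": 25},
    {"offset": [0,0,85],"roll": 0,"hand": 25},
    {"offset": [0,0,88],"roll": 0,"hand": 25},
    {"offset": [0,0,88],"roll": 0,"hand": 25},
    {"offset": [0,0,88],"roll": 0,"hand": 25},
    {"offset": [0,0,88],"roll": 0,"hand": 25}
  ]
}}

```text
clock: 41.95
tool_pos: [0.54, -0.1071, 0.1336]
orientation: [180.0, 0.1, 178.5]
force: [0.8, 0.3, -4.6]
opening: 0.038
```

Emit:
{"fn": "jog_arm", "kwargs": {
  "motion": [
    {"offset": [1,0,2],"roll": 0,"hand": 25},
    {"offset": [1,0,4],"roll": 0,"hand": 25},
    {"offset": [1,0,5],"roll": 0,"hand": 25},
    {"offset": [1,0,6],"roll": 0,"hand": 25},
    {"offset": [1,0,6],"roll": 0,"hand": 25},
    {"offset": [1,0,6],"roll": 0,"hand": 25}
  ]
}}

```text
clock: 42.45
tool_pos: [0.5385, -0.1074, 0.1269]
orientation: [-180.0, 0.0, 178.5]
force: [-0.4, -1.0, -0.5]
opening: 0.0378
```

Emit:
{"fn": "jog_arm", "kwargs": {
  "motion": [
    {"offset": [0,0,0],"roll": 0,"hand": 42},
    {"offset": [0,0,0],"roll": 0,"hand": 50},
    {"offset": [0,0,0],"roll": 0,"hand": 56},
    {"offset": [0,0,0],"roll": 0,"hand": 56},
    {"offset": [0,0,0],"roll": 0,"hand": 56},
    {"offset": [0,0,-15],"roll": 0,"hand": 56},
    {"offset": [0,0,-50],"roll": 0,"hand": 56},
    {"offset": [0,0,-90],"roll": 0,"hand": 56},
    {"offset": [0,0,-130],"roll": 0,"hand": 60},
    {"offset": [0,0,-170],"roll": 0,"hand": 60},
    {"offset": [-20,-20,-200],"roll": 0,"hand": 60},
    {"offset": [-50,-50,-225],"roll": 0,"hand": 60},
    {"offset": [-80,-83,-240],"roll": 0,"hand": 60},
    {"offset": [-80,-83,-240],"roll": 0,"hand": 60},
    {"offset": [-80,-83,-240],"roll": 0,"hand": 60},
    {"offset": [-80,-83,-240],"roll": 0,"hand": 60},
    {"offset": [-80,-83,-240],"roll": 0,"hand": 60}
  ]
}}

```text
clock: 43.87
tool_pos: [0.6156, -0.1921, 0.3659]
orientation: [180.0, -0.1, 178.5]
force: [0.1, 0.0, 0.2]
opening: 0.0603
```

Run:
```python
from h import *
s=snap('wrist','w20');print(tool()[:3,3])
a=snap('scene','a20');b=snap('side','b20');chk(a,(.13,))
w=cv2.resize(s['img'][20:250,130:530,::-1],(800,460),interpolation=2)
j=cv2.resize(a['img'][150:250,150:430,::-1],(392,140),interpolation=2);k=cv2.resize(b['img'][120:220,265:365,::-1],(140,140),interpolation=2)
r=np.zeros((140,800,3),np.uint8);r[:,:392]=j;r[:,400:540]=k
cv2.imwrite('pics/c20.png',np.vstack([w,r]))
```

```text
[ 0.61551352 -0.19184258  0.36620827]
x 0.13 [ 98  96  93  90  87  85  86  89  90  84  72  60  57  58  61  64  72  75
  78  80  83  83  78  70  66  68  84 116 136 140 138]
y [ 64  60  57  58  58  59  61  64  63  60  56  53  56  71  87  91  95 103
 107 109 113]
```

View pics/c20.png

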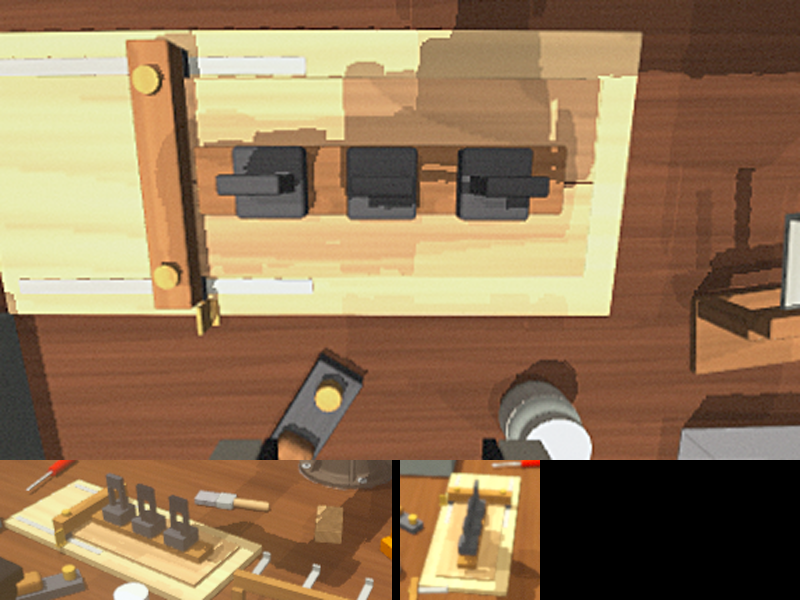

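Run:
```python
from h import *
s=load('w20');C=lambda L:[(130+u/2,20+v/2) for u,v in L]
sh=lambda n,P:print(n,P.round(4).tolist())
sh('caul L mid,R mid',onz(s,C([(198,181),(564,181)]),.046))
sh('caul sides',onz(s,C([(435,147),(435,215)]),.046))
sh('blocks',onz(s,C([(269,183),(382,183),(494,183)]),.076)) 
sh('stop top front',onz(s,C([(182,46),(181.5,180),(194,306)]),.0645))
```

```text
caul L mid,R mid [[0.5346, -0.3273, 0.046], [0.5417, -0.0501, 0.046]]
caul sides [[0.5152, -0.148, 0.046], [0.5646, -0.1479, 0.046]]
blocks [[0.5372, -0.2683, 0.076], [0.5394, -0.1882, 0.076], [0.5413, -0.1089, 0.076]]
stop top front [[0.4455, -0.3228, 0.0645], [0.5334, -0.3339, 0.0645], [0.6269, -0.3359, 0.0645]]
```

```bash
python3 -c "
from h import *
o=ctrl.get_obs();print(o['clock'],o['force']);print(order.close_job())"
```

```text
44.0167 [-0.36406645  0.74582926  0.18797601]
the job is handed in; nothing more can be done
None
```

The job is done and handed in at about 44 s on the robot's clock; no verdict came back. I pushed the stop to the brass mark in three goes. I then laid the caul on the seam against it, and stood the three weights present (hooks 1 to 3) upright on the caul. Hook 4 was empty.

Last checks from the camera images:

| Check | Measured | Allowed |
|---|---|---|
| Stop front relative to the mark (measured after the caul was laid) | 1–2 mm short | within 4 mm |
| Caul centre from the stop face | about 145.5 mm, a gap of about 5–6 mm | 137–150 mm |
| Caul off the seam line (measured when laid) | under 1 mm | within 10 mm |
| Weights off the caul's centre line | about 2 mm | within 20 mm |
| Weights along the caul from its middle | about −80, 0 and +80 mm | within 119 mm |

- **Everything else:** All three weights stand upright, the glue jar looks untouched, and the gripper is clear of everything. I saw no sign of the caul being knocked or the grip slackening.
- **Readings that disagreed:** The scene camera reads about 6 mm to +x compared with the wrist camera. It is off by about the same amount for the seam and the caul, so I relied on the wrist camera. Repeat readings of the stop's front face differed by about 1–2 mm.

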